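# Unpack the camper's glass rack after a drive

## Robot

A 6-joint arm with a two-finger parallel gripper is mounted at the origin on the work surface. World frame = base frame: x ahead of the robot, y to its left, z up, the work surface at z = 0. Lengths are in mm, angles in degrees, forces in N, time in s.
With the tool pointing down it reaches from about 300 to 850 mm from the base axis. Payload 4.2 kg.
Tool frame: the origin (TCP) lies on the centre line of the jaws, within the pads' length; the fingertips stand 11 mm ahead of it and the grasp point (between the pads) lies 8 mm behind it; z points along the fingers, y is the line along which they close (so a half turn about z gives the same grasp; the last joint's range is limited). The gripper opens to 91 mm and grips with 3 to 60 N. Pads are 32 mm wide; open, the fingers measure 118 mm over their backs; the gripper's body (76 mm by 178 mm) begins 60 mm behind the grasp point.
Start: joints at [75.917, 18.312, 89.639, -0, 72.044, -1.146], TCP at [128.735, 560.419, 224.976] pointing down, gripper open.
Joint ranges: [-177.97, 177.97], [-48.28, 115.42], [12.27, 149.76], [-77.06, 257.06], [2.81, 150.46], [-146.56, 146.56]. Speed limits (degrees/s): [147.25, 147.25, 180, 180, 180, 180].

## Interface

Orientations are given as [roll, pitch, yaw] about the fixed x, y, z axes, in that order (R = Rz(yaw) Ry(pitch) Rx(roll)).
In Python, from workcell import env, grab_frame, camera_model, models gives the robot as it stands.
- The arm moves only by the shell command python3 -m crank 'ROWS' [FORCE]. ROWS is text: rows parted by semicolons, each of 7 numbers parted by spaces: the closure, from -1 (fully open) to 1 (shut), so that 0 is half open, then the shift along the tool's x, y, z in mm, then the turn, a rotation vector about the tool's x, y, z in degrees. A call has 1 to 10 rows; each row shifts and turns the commanded pose from where the row before left it, along the tool's axes as they then stand; what a row does not reach is not made up. A row lasts 1/8 s, in which the tool goes at most 62.5 mm and 10.7 degrees, less where a joint would pass 70% of its speed; a pose out of reach is approached as far as the arm can. A call is refused whole if a number of a shift passes 62.5 or a number of a turn 10.7, either way. A call with a gripper value outside its range is refused whole. The fingers move at their own pace and stop on an object; FORCE is the grip in N (left out, the last holds). Time passes only in rows, so rows that do not move let the fingers close. It gives the time, the measured TCP pose, the force, the opening and the grip force at its end, in the units of the state.
- env.state(): the state, without advancing time (a new reading comes with each control period).
- grab_frame(name): name is "side" or "top"; returns the picture (384x512x3 uint8, blue, green, red); there is no depth.
- camera_model(name): a dict with "K" (3x3 intrinsics, pixels), "R" (3x3) and "t" (3): a world point X has camera coordinates R X + t. Camera axes: x right, y down, z forward; pixel columns grow to the right and rows downward; lengths in mm; the calibration is good to about 2 mm. A picture is of the moment at which its call begins. camera_model takes no time and is no camera call.
- env.job_done(): hands the job in; it is judged then, once.
Trained networks look in the newest picture that a camera, given by its name, has taken for a name from the list of things; names that differ only in an ending like _2 or _b are one class to them, and where a whole thing is asked for, a point or a joint stands for the part that bears it (a point fixed in the world has none). Each returns a list of dicts, best first, with "p" (0 to 1); they miss things now and then, are a little off and sometimes report something else, mostly with a low value. They report only what shows in the picture. A call takes as long as a camera call. They do not tell look-alikes from the thing itself.
- models.search_frame(name, camera): "point" ([x, y, z] in mm, in world coordinates, good to about 4 mm: the middle of the surface that is visible of it).
The state is a dict: "time_s": time; "qpos": joint angles; "qvel": joint speeds; "effort": joint torques, N m; "ee_pos": TCP position; "ee_rot": TCP orientation; "force": force on the tool from outside, world axes, zero at the start; "torque": the same for the moment, N m; "gripper_width": finger opening in mm; "gripper_force": force on a finger pad.
Only numpy, scipy, OpenCV 4.12 (cv2) and the standard library are available. Lean on these libraries where they do the work, as an engineer would, in place of code of your own. Each camera call takes 0.05 s, during which the arm holds its last target. There are 200 camera calls.

## Task

The camper has stopped, so unpack the glasses: flip the toggle clamp's handle over centre and all the way back to release the hold-down bar, lift the bar off the travel rack, and stand every glass that is there, mouth down as it is now, on the narrow raised shelf beside the candle. Then lay the bar back home in the notches of the empty rack and flip the clamp shut on it so nothing rattles. Set the glasses down gently, and leave the candle standing on the shelf and the other things on the counter alone.

Things in the scene. Friction and masses are not known exactly. Their poses are not given: they have to be found in the camera images.
- rack: Travel rack of pale wood, fixed. Origin on the counter under its middle; y runs along the row of glasses, x points away from the robot towards the clamp, z up. Plank 84 (x) by 330 mm (y). End walls at y = 149..165 mm either end, 114 mm high, carry the bar; two 14 mm cheeks on each leave a notch 48 mm wide (x -24..24) for it.
- rack_floor (a point): Middle of the rack plank's top, 12 mm above the counter; axes as the rack's. Four places for glasses at y = -118, -56, 56, 118 mm. Rails along the row at x = 32..40 mm either side and cross rails at y = 19..27 mm either side of the middle, tops 34 mm above this point.
- clamp_handle (a joint): Handle angle of the steel over-centre toggle clamp, rad. 0: clamped, handle upright (leaning 4 degrees towards the bar), locked just past dead centre (about 0.09). 1.66: open, handle lying back level along rack +x, arm standing up clear of the bar, leaning back. Takes about 6 N at the grip to pass centre, opening (first 0.1 rad) and closing (last 0.2 rad), else about 2 N. From 1.4 it falls fully open and stays.
- clamp_hinge (a point): The handle's hinge axis, along the rack's y; at rack x 148 mm, y 0, 120 mm above the counter. Axes as the rack's. Opening turns the handle's top towards rack +x and down. The clamp stands on a wooden post (rack x 91..169, y -23..23 mm, 100 mm high); its arm reaches from rack x 105 mm to the bar's middle and when open stands up to 260 mm above the counter.
- clamp_grip (a point): Axis of the clamp handle's round black rubber grip, 17 mm thick, 88 mm from the hinge; the grip runs from 45 to 120 mm from the hinge. Moves with the handle.
- bar_seat (a point): Where bar_center lies when the bar is home on the rack: over the rack's middle, 119 mm above the counter. Axes as the rack's.
- bar_center (a point): Centre, half-way up, of the loose wooden hold-down bar: 330 mm long (its y), 38 wide (x), 26 high: 18 mm plank over an 8 mm cork facing only 286 mm long that hangs between the rack's end walls. 0.24 kg. Home, its ends lie in the notches (5 mm play either side), its cork 2 mm above the glasses, nothing under its middle (rack y within 30 mm of 0). Either way round is the same.
- shelf: Raised narrow white shelf, fixed. Origin on the counter under its middle; y along it, z up. Its floor is 100 mm above the counter, 350 mm long (y -175..175), 68 mm wide between rails (at x = 34..42 mm front and back) whose tops, like the end panels', are 34 mm above the floor. A candle stands near its +y end.
- candle_center (a point): Centre of a pillar candle, 54 mm across, 98 mm tall, standing on the shelf near one end. It must stay standing on the shelf.
- mat: Grey drying mat lying on the counter, 90 mm (x) by 370 mm (y), 4 mm thick, clear of everything: a handy place to lay the bar meanwhile. Origin under its centre.
- tumbler1_center (a point): Centre, half-way up, of a blue glass tumbler, 52 mm across and 92 mm tall with straight sides, 0.17 kg, standing mouth down in the rack. Two to four of the four are there.
- tumbler2_center (a point): Centre, half-way up, of a blue glass tumbler, 52 mm across and 92 mm tall with straight sides, 0.17 kg, standing mouth down in the rack. Two to four of the four are there.
- tumbler3_center (a point): Centre, half-way up, of a blue glass tumbler, 52 mm across and 92 mm tall with straight sides, 0.17 kg, standing mouth down in the rack. Two to four of the four are there.
- tumbler4_center (a point): Centre, half-way up, of a blue glass tumbler, 52 mm across and 92 mm tall with straight sides, 0.17 kg, standing mouth down in the rack. Two to four of the four are there.
- juice_mid (a point): A bystander on the counter: closed juice bottle, 62 mm across, 165 mm tall. Its middle. Leave it alone.
- powder_jar_mid (a point): A bystander on the counter: white jar with a screw lid, 84 mm across, 105 mm tall. Its middle. Leave it alone.
- cup_stack_mid (a point): A bystander on the counter: stack of clear plastic cups, 72 mm across, 150 mm tall. Its middle. Leave it alone.
- soap_mid (a point): A bystander on the counter: soap pump bottle, 60 mm across, 150 mm tall. Its middle. Leave it alone.
- tin_mid (a point): A bystander on the counter: metal tin, 68 mm across, 70 mm tall. Its middle. Leave it alone.
There are look-alikes about, which are no part of the job. Leave any pink look-alike of the part that bears tumbler4_center alone. Leave any orange look-alike of the part that bears tumbler1_center alone.

How it is judged:
By the outcome, as a careful person would: the job done as asked, in the order asked, and still so for the second after the job is handed in, with the robot touching nothing.
Of tumbler1, tumbler2, tumbler3, tumbler4 only 2 to 4 are there at a start; the rules pass over those that are not, and their reading is None.
At some moment in a run one of bar may be knocked a few centimetres aside while the robot is not near it.
It also fails if it takes over 210 s, if anything falls off the work surface, if the arm or the gripper's body presses on something with over 40 N, if the wrist force passes 120 N, or if a joint passes its speed limit or range.

## Working session

There is one attempt and no reset: what is moved stays moved. The work goes in short steps, Python scripts to look and compute and a shell command to move; the robot and the scene stay as the last step left them, time stands still between calls to the robot, and variables do not carry over. Pictures are saved under pics/ and viewed, at most 14 in all, crops included, and the job is handed in when it is done.

```bash
mkdir -p pics; ls; python3 - <<'E'
from workcell import env, grab_frame, camera_model, models
import cv2
for c in("side","top"):
    cv2.imwrite(f"pics/{c}0.png",cv2.resize(grab_frame(c),(800,600)))
    for n in "rack shelf mat bar_center clamp_grip clamp_handle candle_center tumbler1_center juice_mid powder_jar_mid cup_stack_mid soap_mid tin_mid".split():
        print(c,n,[(round(d['p'],2),[round(float(v)) for v in d['point']]) for d in models.search_frame(n,c)][:6])
    m=camera_model(c);print(-m["R"].T@m["t"])
s=env.state();print(s['time_s'],s['ee_pos'],s['ee_rot'],s['gripper_width'])
E
```

```text
pics
side rack [(0.65, [411, 207, 43])]
side shelf [(0.98, [460, -322, 99]), (0.3, [412, 207, 47]), (0.25, [428, 74, 70])]
side mat [(0.7, [700, -33, 6]), (0.43, [377, 172, 133])]
side bar_center [(0.92, [379, 168, 132]), (0.66, [411, 207, 45])]
side clamp_grip [(0.54, [499, 258, 177]), (0.23, [519, -121, 167])]
side clamp_handle [(0.69, [497, 262, 174]), (0.32, [702, -34, 8])]
side candle_center [(0.97, [520, -120, 166])]
side tumbler1_center [(0.65, [430, 71, 69]), (0.63, [562, 77, 65]), (0.23, [458, -321, 100])]
side juice_mid [(0.77, [736, 245, 78]), (0.68, [308, 261, 69]), (0.67, [417, 206, 44]), (0.55, [431, 74, 69]), (0.29, [459, -322, 103]), (0.18, [698, -354, 98])]
side powder_jar_mid [(0.31, [517, -122, 165])]
side cup_stack_mid [(0.61, [740, -225, 109]), (0.2, [412, 205, 47])]
side soap_mid [(0.86, [694, -353, 96])]
side tin_mid [(0.6, [770, -112, 52]), (0.36, [499, 260, 180])]
[ -107.71925368 -1096.56147305   963.33613026]
top rack [(0.88, [421, 224, 46])]
top shelf [(0.77, [483, -253, 105])]
top mat [(0.65, [690, 40, 5])]
top bar_center [(0.82, [379, 190, 130]), (0.4, [482, -252, 100])]
top clamp_grip [(0.4, [498, 261, 153])]
top clamp_handle [(0.25, [690, 42, 2])]
top candle_center [(0.8, [526, -96, 199])]
top tumbler1_center [(0.52, [564, 91, 91]), (0.46, [436, 80, 93])]
top juice_mid [(0.75, [731, 250, 108]), (0.57, [420, 225, 48]), (0.28, [528, -98, 198])]
top powder_jar_mid [(0.66, [586, -397, 110]), (0.41, [482, -254, 102])]
top cup_stack_mid [(0.93, [751, -202, 150])]
top soap_mid [(0.8, [701, -324, 109])]
top tin_mid []
[3.28573943e+02 6.34697168e-01 1.63665765e+03]
1.4 [128.72437238 560.42997721 224.99343121] [ 1.79991549e+02 -8.55215775e-04  1.67064657e+02] 91.12544441007918
```

View pics/side0.png

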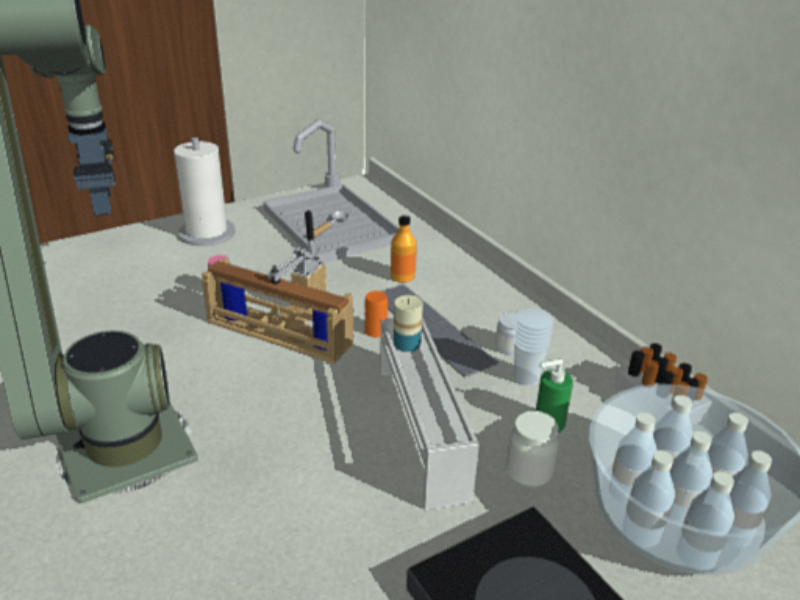

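View pics/top0.png

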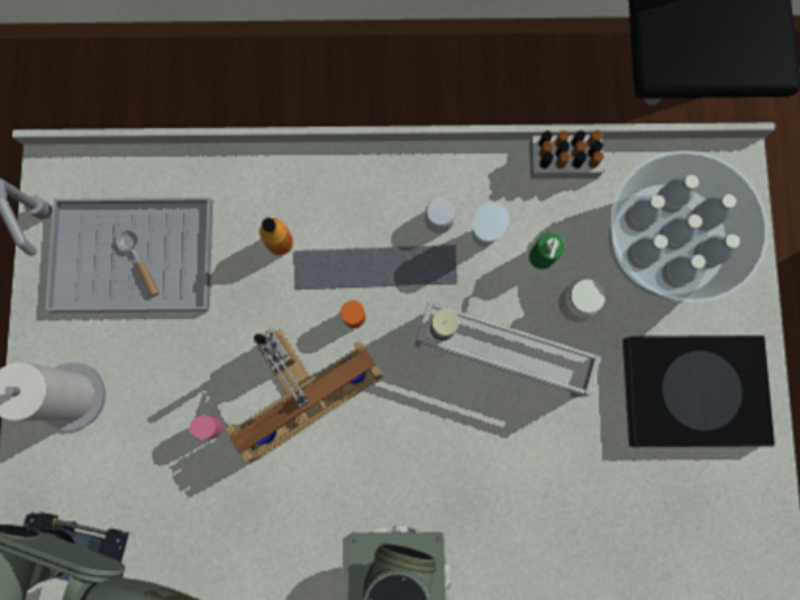

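The side view shows the rack with its bar. There are blue tumblers at only the two end places, at side (232,300) and (320,325), which are top (265,437) and (358,378). The look-alikes are orange at top (352,313) and pink at top (206,427), both outside the rack. The candle is at top (445,322), the shelf runs to (595,365), and the mat is around (375,267).

```bash
cat > h.py <<'E'
import numpy as np, cv2
from workcell import env, grab_frame, camera_model, models
def unproj(c,uv,z):
    m=camera_model(c);C=-m["R"].T@m["t"]
    d=(m["R"].T@np.linalg.inv(m["K"])@np.c_[np.atleast_2d(uv),np.ones(len(np.atleast_2d(uv)))].T).T
    return (C+d*((z-C[2])/d[:,2])[:,None])[:,:2]
def proj(c,X):
    m=camera_model(c);p=(m["R"]@np.atleast_2d(X).astype(float).T).T+m["t"];p=(m["K"]@p.T).T
    return p[:,:2]/p[:,2:]
def rect(mask,c,z):
    k=max(cv2.findContours(mask,cv2.RETR_EXTERNAL,cv2.CHAIN_APPROX_NONE)[0],key=cv2.contourArea)
    P=unproj(c,k[:,0].astype(float),z).astype(np.float32)
    r=cv2.minAreaRect(P);b=cv2.boxPoints(r)
    return r,b
def place(T,p):  # T=(x,y,yawdeg)
    a=np.radians(T[2]);p=np.atleast_2d(p).astype(float)
    R=np.array([[np.cos(a),-np.sin(a)],[np.sin(a),np.cos(a)]])
    return np.c_[p[:,:2]@R.T+T[:2],p[:,2]]
E
python3 - <<'E'
from h import *
im=grab_frame("top");h=cv2.cvtColor(im,cv2.COLOR_BGR2HSV)
for n,(u,v) in dict(bar=(225,247),bar2=(160,275),wood=(238,238),mat=(200,172),floor=(330,225),rail=(300,208),counter=(250,290)).items(): print(n,h[v,u])
s=1/1.5625
m=cv2.inRange(h,(3,110,60),(14,255,170)); M=np.zeros_like(m);M[210:300,140:250]=m[210:300,140:250]
M=cv2.morphologyEx(M,cv2.MORPH_CLOSE,np.ones((9,9),np.uint8))
print(rect(M,"top",132))
m=cv2.inRange(h,(105,20,40),(130,120,125)); M2=np.zeros_like(m);M2[155:187,185:296]=m[155:187,185:296]
print(rect(M2,"top",4))
c=im[190:300,130:390].copy();c=cv2.resize(c,None,fx=3,fy=3,interpolation=cv2.INTER_CUBIC)
cv2.imwrite("pics/crop1.png",c)
v=cv2.resize(M[190:300,130:390],None,fx=1,fy=1);print(cv2.countNonZero(M),cv2.countNonZero(M2))
E
```

```text
bar [ 17 103  89]
bar2 [ 13 137 106]
wood [ 18 100 112]
mat [111  26  99]
floor [ 80   5 144]
rail [ 80   5 156]
counter [ 45  12 164]
(((383.321044921875, 189.23123168945312), (39.97522735595703, 326.6981506347656), 32.91598129272461), array([[277.7768  , 315.49615 ],
       [455.30737 ,  41.243416],
       [488.8653  ,  62.96631 ],
       [311.33472 , 337.21906 ]], dtype=float32))
(((689.3292236328125, 43.28752136230469), (85.22718048095703, 365.96478271484375), 1.6040222644805908), array([[ 641.61035,  225.00539],
       [ 651.8544 , -140.816  ],
       [ 737.0481 , -138.43034],
       [ 726.8041 ,  227.39104]], dtype=float32))
1205 2364
```

View pics/crop1.png

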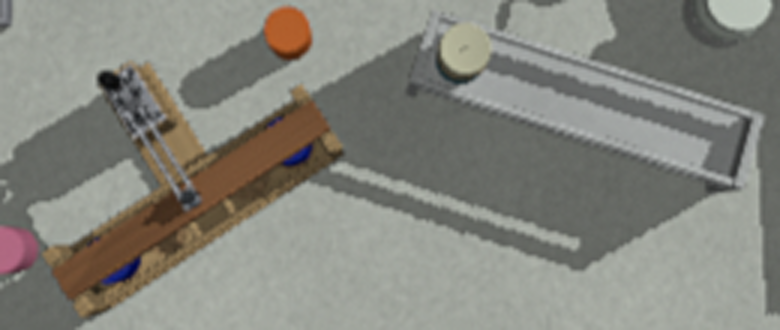

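The crop confirms the choice. The two blue glasses in the rack are at crop (120,268) and (295,150). The orange cup at (288,32) and the pink one at (12,250) stay where they are. Clamp grip tip at (108,80), candle at (465,50), shelf corners at (435,12), (762,118), (740,187) and (410,92).

```bash
cat >> h.py <<'E'
RACK=(383.3,189.2,32.9)
def go(p,yaw,cur=None):
    """print delta in tool axes (after turning) to reach TCP p with yaw, tool down"""
    s=env.state();e=np.array(s["ee_pos"] if cur is None else cur);y0=s["ee_rot"][2]
    d=np.array(p)-e;a=np.radians(yaw)
    print("turn z %.1f  shift %.1f %.1f %.1f"%(-((yaw-y0+180)%360-180),d[0]*np.cos(a)+d[1]*np.sin(a),d[0]*np.sin(a)-d[1]*np.cos(a),-d[2]))
E
python3 - <<'E'
from h import *
im=grab_frame("top")
uv=np.array([[437,14],[760,120],[740,187],[410,92]])/3+[130,190]
P=unproj("top",uv,134);print(P,P.mean(0))
for i in range(4):print(np.linalg.norm(P[i]-P[(i+1)%4]),np.degrees(np.arctan2(*(P[(i+1)%4]-P[i])[::-1])))
print("candle",unproj("top",np.array([[464,50]])/3+[130,190],198))
print("rack clamp head px",(proj("top",place(RACK,[[142,0,208],[142-2,0,240],[148,0,120],[118,0,58],[-118,0,58]]))-[130,190])*3)
print(place(RACK,[[142,0,200],[148,0,120],[0,118,75],[0,-118,75]]))
go(place(RACK,[[142,0,300]])[0],212.9)
E
```

```text
[[ 578.93993521  -75.89904818]
 [ 460.58985791 -419.60571472]
 [ 389.55091812 -394.41571848]
 [ 494.1229087   -45.35538784]] [ 480.80090498 -233.8189673 ]
363.5120540245591 -109.00035486062423
75.3728523857718 160.47578856847113
364.38772706915626 73.32276077134706
90.14900538830888 -19.804575746906632
candle [[530.23055447 -99.91419088]]
rack clamp head px [[108.22226273  78.67964165]
 [103.42659789  76.52805   ]
 [120.13738958  83.75252259]
 [143.70474167 112.15983529]
 [256.49994727 290.01845469]]
[[502.52602076 266.33077189 200.        ]
 [507.56373995 269.58981859 120.        ]
 [319.20541491 288.27514402  75.        ]
 [447.39458509  90.12485598  75.        ]]
turn z -45.8  shift -154.1 -450.0 -75.0
```

```bash
python3 -m crank '-1 0 0 -25 0 0 -9.2;-1 0 0 -25 0 0 -9.2;-1 0 0 -25 0 0 -9.2;-1 0 0 0 0 0 -9.2;-1 0 0 0 0 0 -9' 15
python3 -m crank '-1 -17 -50 0 0 0 0;-1 -17 -50 0 0 0 0;-1 -17 -50 0 0 0 0;-1 -17 -50 0 0 0 0;-1 -17 -50 0 0 0 0;-1 -17 -50 0 0 0 0;-1 -17 -50 0 0 0 0;-1 -17 -50 0 0 0 0;-1 -17 -50 0 0 0 0;-1 0 0 0 0 0 0'
python3 -c "
from h import *
go(place(RACK,[[142,0,200]])[0],212.9)"
```

```text
time_s: 2.12
ee_pos: [128.8, 560.5, 300.4]
ee_rot: [180.0, 0.0, -146.8]
force: [-0.5, -1.0, -0.3]
gripper_width: 91.2
gripper_force: 0.0
time_s: 3.38
ee_pos: [503.7, 263.2, 299.4]
ee_rot: [-180.0, -0.0, -147.4]
force: [0.1, 0.5, -0.9]
gripper_width: 91.2
gripper_force: 0.0
turn z -0.3  shift -0.7 3.3 99.4
```

Descend over the handle, then close.

```bash
python3 -m crank '-1 -1 3 33 0 0 0;-1 0 0 33 0 0 0;-1 0 0 33 0 0 0;-1 0 0 0 0 0 0;1 0 0 0 0 0 0;1 0 0 0 0 0 0;1 0 0 0 0 0 0;1 0 0 0 0 0 0;1 0 0 0 0 0 0;1 0 0 0 0 0 0' 15
python3 -c "
import numpy as np
q=[np.radians(t)for t in(-4,3,12,22,32,42,52,62,72,82,92)]
P=[(148+88*np.sin(a),120+88*np.cos(a)) for a in q]
for a,b in zip(P,P[1:]):print('%.1f %.1f'%(a[0]-b[0],a[1]-b[1]))"
```

```text
time_s: 4.62
ee_pos: [500.7, 268.5, 201.0]
ee_rot: [180.0, 0.0, -147.1]
force: [-0.5, -1.2, 0.8]
gripper_width: 33.8
gripper_force: 0.0
-10.7 -0.1
-13.7 1.8
-14.7 4.5
-13.7 7.0
-12.3 9.2
-10.5 11.2
-8.4 12.9
-6.0 14.1
-3.5 14.9
-0.8 15.3
```

```bash
python3 -m crank '1 0 0 0 0 0 0;1 0 0 0 0 0 0;1 0 0 0 0 0 0;1 0 0 0 0 0 0'
python3 -m crank '1 -5 0 0 0 0 0;1 -5.7 0 0 0 0 0;1 -7 0 1 0 0 0;1 -6.7 0 1 0 0 0;1 0 0 0 0 0 0'
```

```text
time_s: 5.12
ee_pos: [502.2, 266.1, 200.9]
ee_rot: [-179.7, -0.0, -147.1]
force: [5.1, -6.7, -0.4]
gripper_width: 16.1
gripper_force: 15.0
time_s: 5.75
ee_pos: [522.6, 279.3, 199.1]
ee_rot: [-179.7, -0.0, -147.1]
force: [4.6, -7.4, 1.4]
gripper_width: 16.7
gripper_force: 15.0
```

```bash
python3 -m crank '1 -7.4 -0.7 2 0 0 0;1 -7.3 -0.7 2.5 0 0 0;1 -6.9 -0.7 3.5 0 0 0;1 -6.8 0 3.5 0 0 0;1 -6.2 0 4.6 0 0 0;1 -6.1 0 4.6 0 0 0;1 -5.3 0 5.6 0 0 0;1 -5.2 0 5.6 0 0 0'
python3 -m crank '1 -8.4 0 12.9 0 0 0;1 -6 0 14.1 0 0 0;1 -3.5 0 14.9 0 0 0;1 -0.8 0 13 0 0 0;1 0 0 0 0 0 0;1 0 0 0 0 0 0'
```

```text
time_s: 6.75
ee_pos: [567.6, 308.5, 168.5]
ee_rot: [-179.9, 0.3, -147.1]
force: [3.3, -1.2, 7.0]
gripper_width: 16.5
gripper_force: 15.0
time_s: 7.5
ee_pos: [586.2, 320.5, 113.5]
ee_rot: [-179.9, 0.8, -147.1]
force: [10.0, 3.5, 0.1]
gripper_width: 16.7
gripper_force: 15.0
```

```bash
python3 -m crank '-1 0 0 0 0 0 0;-1 0 0 0 0 0 0;-1 0 0 0 0 0 0;-1 0 0 0 0 0 0;-1 0 0 -45 0 0 0;-1 0 0 -50 0 0 0;-1 0 0 -50 0 0 0;-1 0 0 -50 0 0 0;-1 0 0 0 0 0 0'
python3 - <<'E'
from h import *
for c in("side","top"):
    im=grab_frame(c);print(c,[(round(d['p'],2),np.round(d['point'])) for d in models.search_frame("bar_center",c)][:2])
    h=cv2.cvtColor(im,cv2.COLOR_BGR2HSV)
    if c=="top":
        m=cv2.inRange(h,(3,110,60),(14,255,170)); M=np.zeros_like(m);M[200:310,130:260]=m[200:310,130:260]
        print(rect(cv2.morphologyEx(M,cv2.MORPH_CLOSE,np.ones((9,9),np.uint8)),c,132))
        a=cv2.resize(im[170:310,120:330],None,fx=2.6,fy=2.6)
    else: b=cv2.resize(im[110:240,110:320],None,fx=2.6,fy=2.6)
h_=min(len(a),len(b));cv2.imwrite("pics/open.png",cv2.resize(np.hstack([a[:h_],b[:h_]]),(800,int(800*h_/(a.shape[1]+b.shape[1])))))
go(place(RACK,[[0,0,300]])[0],122.9)
E
```

```text
time_s: 8.62
ee_pos: [582.4, 318.7, 312.6]
ee_rot: [-180.0, 0.6, -147.1]
force: [1.3, 0.5, -0.9]
gripper_width: 91.6
gripper_force: 0.0
side [(0.57, array([379., 174., 133.]))]
top [(0.81, array([422., 130., 131.]))]
(((421.01153564453125, 130.94720458984375), (39.68390655517578, 187.8556671142578), 32.704872131347656), array([[353.56488 , 199.26332 ],
       [455.06555 ,  41.189396],
       [488.4582  ,  62.63109 ],
       [386.95752 , 220.70502 ]], dtype=float32))
turn z 90.0  shift -0.8 -235.2 5.3
```

View pics/open.png

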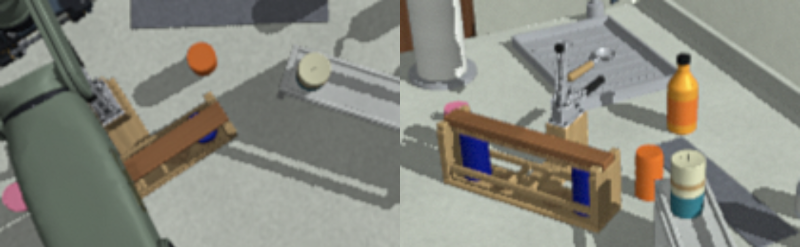

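The clamp is open: the arm stands at (560,50) and the handle lies back at (592,85). The bar is still home, with glasses only at the two end places, (475,160) and (580,190).

```bash
python3 -m crank '-1 0 0 0 0 0 10;-1 0 0 0 0 0 10;-1 0 0 0 0 0 10;-1 0 0 0 0 0 10;-1 0 0 0 0 0 10;-1 0 0 0 0 0 10;-1 0 0 0 0 0 10;-1 0 0 0 0 0 10;-1 0 0 0 0 0 10'
python3 -m crank '-0.2 0 -47 0 0 0 0;-0.2 0 -47 0 0 0 0;-0.2 0 -47 0 0 0 0;-0.2 0 -47 0 0 0 0;-0.2 0 -47 0 0 0 0;-0.2 0 0 0 0 0 0'
python3 - <<'E'
from h import *
print([(round(d['p'],2),np.round(d['point'])) for c in("side",) if grab_frame(c) is not None for d in models.search_frame("bar_center",c)][:2])
go(place(RACK,[[0,0,113]])[0],122.9)
E
```

```text
time_s: 9.95
ee_pos: [580.5, 317.6, 305.0]
ee_rot: [-179.8, -0.0, 122.5]
force: [-0.5, 0.2, -1.1]
gripper_width: 91.4
gripper_force: 0.0
time_s: 10.7
ee_pos: [380.7, 188.8, 306.3]
ee_rot: [-179.8, -0.0, 122.8]
force: [-0.3, 1.4, 1.8]
gripper_width: 55.0
gripper_force: 0.0
[(0.65, array([376., 170., 134.]))]
turn z -0.0  shift -0.9 -0.9 193.5
```

```bash
python3 -m crank '-0.2 0 0 45 0 0 0;-0.2 0 0 45 0 0 0;-0.2 0 0 45 0 0 0;-0.2 0 0 30 0 0 0;-0.2 0 0 20 0 0 0;-0.2 0 0 8 0 0 0;-0.2 0 0 0 0 0 0'
python3 -m crank '1 0 0 0 0 0 0;1 0 0 0 0 0 0;1 0 0 0 0 0 0;1 0 0 0 0 0 0;1 0 0 0 0 0 0' 35
```

```text
time_s: 11.68
ee_pos: [384.0, 190.7, 113.6]
ee_rot: [-179.9, -0.0, 122.9]
force: [-1.2, -0.1, 0.6]
gripper_width: 54.6
gripper_force: 0.0
time_s: 12.3
ee_pos: [383.5, 190.3, 114.7]
ee_rot: [180.0, 0.0, 122.9]
force: [-2.5, -0.8, 5.5]
gripper_width: 37.7
gripper_force: 35.0
```

```bash
python3 -m crank '-0.2 0 0 0 0 0 0;-0.2 0 0 0 0 0 0;-0.2 0 0 -7 0 0 0;-0.2 0 0 0 0 0 0;1 0 0 0 0 0 0;1 0 0 0 0 0 0;1 0 0 0 0 0 0;1 0 0 0 0 0 0;1 0 0 0 0 0 0'
python3 -m crank '1 0 0 -15 0 0 0;1 0 0 -25 0 0 0;1 0 0 -45 0 0 0;1 0 0 -50 0 0 0;1 0 0 -45 0 0 0;1 0 0 0 0 0 0'
python3 - <<'E'
from h import *
go((689,43,300),91.6)
E
```

```text
time_s: 13.42
ee_pos: [383.5, 190.4, 121.1]
ee_rot: [-180.0, -0.0, 122.9]
force: [-0.9, 0.2, 0.2]
gripper_width: 37.6
gripper_force: 35.0
time_s: 14.18
ee_pos: [385.1, 191.1, 304.1]
ee_rot: [179.6, 0.0, 122.9]
force: [0.0, 0.3, -2.6]
gripper_width: 38.0
gripper_force: 35.0
turn z 31.3  shift -156.5 299.7 4.1
```

```bash
python3 -m crank '1 0 0 0 0 0 10.4;1 0 0 0 0 0 10.4;1 0 0 0 0 0 10.4;1 0 0 0 0 0 0' 
python3 -m crank '1 -19 37 0 0 0 0;1 -20 38 0 0 0 0;1 -20 38 0 0 0 0;1 -20 38 0 0 0 0;1 -20 38 0 0 0 0;1 -20 38 0 0 0 0;1 -20 38 0 0 0 0;1 -18 35 0 0 0 0;1 0 0 0 0 0 0'
python3 - <<'E'
from h import *
go((689,43,22),91.6);print(env.state()["gripper_width"])
E
```

```text
time_s: 14.68
ee_pos: [382.8, 190.0, 299.3]
ee_rot: [-179.8, 0.1, 91.8]
force: [0.6, -0.5, -2.2]
gripper_width: 38.0
gripper_force: 35.0
time_s: 15.8
ee_pos: [689.5, 40.6, 297.6]
ee_rot: [-179.8, 0.0, 91.7]
force: [-1.2, 0.5, -2.3]
gripper_width: 37.7
gripper_force: 35.0
turn z 0.1  shift 2.4 -0.5 275.6
37.678211753307835
```

```bash
python3 -m crank '1 1 0 50 0 0 0;1 1 0 50 0 0 0;1 0 0 50 0 0 0;1 0 0 50 0 0 0;1 0 0 35 0 0 0;1 0 0 20 0 0 0;1 0 0 12 0 0 0;1 0 0 4 0 0 0;1 0 0 2 0 0 0;1 0 0 2 0 0 0'
python3 -m crank '1 0 0 1 0 0 0;1 0 0 0 0 0 0'
```

```text
time_s: 17.05
ee_pos: [688.6, 44.3, 27.1]
ee_rot: [179.9, -0.0, 91.7]
force: [-0.1, -0.1, -1.6]
gripper_width: 37.9
gripper_force: 35.0
time_s: 17.3
ee_pos: [688.1, 44.1, 25.4]
ee_rot: [180.0, -0.0, 91.7]
force: [0.5, 0.4, -2.1]
gripper_width: 38.0
gripper_force: 35.0
```

```bash
python3 -m crank '1 0 0 2 0 0 0;1 0 0 1.5 0 0 0;1 0 0 1 0 0 0;1 0 0 0 0 0 0'
python3 -m crank '1 0 0 1 0 0 0;1 0 0 0 0 0 0'
```

```text
time_s: 17.8
ee_pos: [687.9, 44.2, 20.4]
ee_rot: [-180.0, -0.0, 91.7]
force: [0.2, 0.2, -2.2]
gripper_width: 37.7
gripper_force: 35.0
time_s: 18.05
ee_pos: [687.9, 44.2, 19.6]
ee_rot: [-180.0, -0.0, 91.7]
force: [-0.2, 0.5, -2.8]
gripper_width: 37.8
gripper_force: 35.0
```

```bash
python3 -m crank '1 0 0 1 0 0 0;1 0 0 0 0 0 0'
python3 -m crank '-0.1 0 0 0 0 0 0;-0.1 0 0 0 0 0 0;-0.1 0 0 0 0 0 0;-0.1 0 0 -20 0 0 0;-0.1 0 0 -50 0 0 0;-0.1 0 0 -50 0 0 0;-0.1 0 0 -50 0 0 0;-0.1 0 0 -50 0 0 0;-1 0 0 -30 0 0 0'
python3 - <<'E'
from h import *
p=place(RACK,[[0,-118,300],[0,118,300]])
go(p[0],122.9); go(p[1],122.9)
im=grab_frame("side");print([(round(d['p'],2),np.round(d['point'])) for d in models.search_frame("bar_center","side")][:2])
a=im[110:250,110:330];im=grab_frame("top");print([(round(d['p'],2),np.round(d['point'])) for d in models.search_frame("bar_center","top")][:2])
b=im[150:310,120:330]
cv2.imwrite("pics/empty.png",np.hstack([cv2.resize(a,(400,260)),cv2.resize(b,(400,260))]))
cv2.imwrite("pics/full_top.png",im)
E
```

```text
time_s: 18.3
ee_pos: [688.1, 44.2, 19.1]
ee_rot: [180.0, -0.0, 91.7]
force: [-0.5, 0.0, 1.1]
gripper_width: 37.9
gripper_force: 35.0
time_s: 19.42
ee_pos: [688.6, 44.2, 272.1]
ee_rot: [179.7, -0.0, 91.7]
force: [0.2, -0.5, -0.0]
gripper_width: 57.3
gripper_force: 0.0
turn z -31.2  shift 169.6 -177.6 -27.9
turn z -31.2  shift 405.6 -177.6 -27.9
[(0.71, array([681., -20.,  29.])), (0.28, array([434.,  80.,  88.]))]
[]
```

View pics/empty.png

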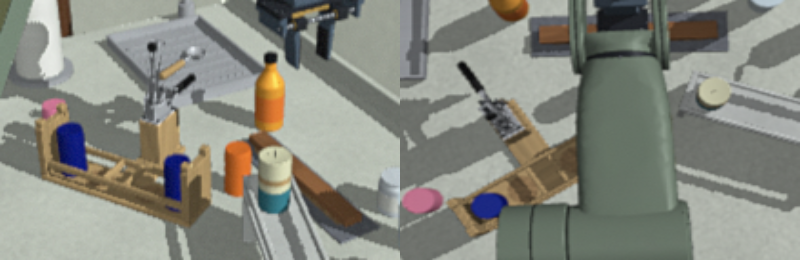

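The bar lies on the mat. The rack holds exactly two blue glasses, at (72,150) and (178,178) in the side view, and its inner places are empty.

```bash
python3 -m crank '-1 0 0 -28 0 0 -10.4;-1 0 0 0 0 0 -10.4;-1 0 0 0 0 0 -10.4;-1 0 0 0 0 0 0' 
python3 -m crank '-1 34 -36 0 0 0 0;-1 34 -36 0 0 0 0;-1 34 -36 0 0 0 0;-1 34 -36 0 0 0 0;-1 34 -34 0 0 0 0;-1 0 0 0 0 0 0'
python3 - <<'E'
from h import *
go(place(RACK,[[0,-118,76]])[0],122.9)
for c in("side","top"):
    grab_frame(c);print([(round(d['p'],2),np.round(d['point'])) for d in models.search_frame("tumbler1_center",c)][:4])
print(place(RACK,[[0,-118,58]]))
E
```

```text
time_s: 20.12
ee_pos: [687.3, 44.1, 294.2]
ee_rot: [-179.8, -0.1, 122.7]
force: [-0.5, 0.3, -0.1]
gripper_width: 91.4
gripper_force: 0.0
time_s: 20.88
ee_pos: [443.0, 90.6, 296.2]
ee_rot: [-179.9, -0.1, 122.8]
force: [0.4, 0.0, 0.3]
gripper_width: 91.0
gripper_force: 0.0
turn z -0.1  shift -2.8 3.4 220.2
[(0.61, array([562.,  77.,  65.])), (0.52, array([432.,  81.,  88.]))]
[(0.48, array([586.,  98.,  92.]))]
[[447.39458509  90.12485598  58.        ]]
```

```bash
python3 -m crank '-1 -1 2 45 0 0 0;-1 -1 1 50 0 0 0;-1 0 0 45 0 0 0;-1 0 0 40 0 0 0;-1 0 0 25 0 0 0;-1 0 0 15 0 0 0;-1 0 0 0 0 0 0' 
python3 -m crank '1 0 0 0 0 0 0;1 0 0 0 0 0 0;1 0 0 0 0 0 0;1 0 0 0 0 0 0;1 0 0 0 0 0 0;1 0 0 0 0 0 0;1 0 0 0 0 0 0;1 0 0 0 0 0 0' 15
```

```text
time_s: 21.95
ee_pos: [449.8, 90.0, 75.0]
ee_rot: [-179.8, -0.1, 122.8]
force: [-0.0, 0.1, 1.1]
gripper_width: 91.2
gripper_force: 0.0
time_s: 22.95
ee_pos: [449.6, 90.2, 76.8]
ee_rot: [-180.0, -0.0, 122.9]
force: [-2.8, -0.6, 6.2]
gripper_width: 52.1
gripper_force: 15.0
```

```bash
python3 -m crank '1 0 0 -8 0 0 0;1 0 0 -30 0 0 0;1 0 0 -50 0 0 0;1 0 0 -50 0 0 0;1 0 0 -50 0 0 0;1 0 0 -30 0 0 0;1 0 0 0 0 0 0' 
python3 - <<'E'
from h import *
im=grab_frame("top");c0=np.array([255,180])
c=cv2.resize(im[180:265,255:395],None,fx=5.7,fy=5.7,interpolation=cv2.INTER_CUBIC)
def dr(T,col):
    for x,y,z in((42,179,134),(34,175,134),(34,175,100)):
        q=((proj("top",place(T,[[x,y,z],[x,-y,z],[-x,-y,z],[-x,y,z]]))-c0+.5)*5.7).astype(np.int32)
        cv2.polylines(c,[q.reshape(-1,1,2)],True,col if z>110 else (0,0,255),1)
dr((483,-233,-18.8),(0,255,0))
cv2.imwrite("pics/shelf.png",c);print(c.shape)
E
```

```text
time_s: 23.82
ee_pos: [451.1, 90.7, 296.6]
ee_rot: [179.7, 0.1, 122.9]
force: [-0.0, -0.0, -2.6]
gripper_width: 51.8
gripper_force: 14.9
(484, 798, 3)
```

View pics/shelf.png

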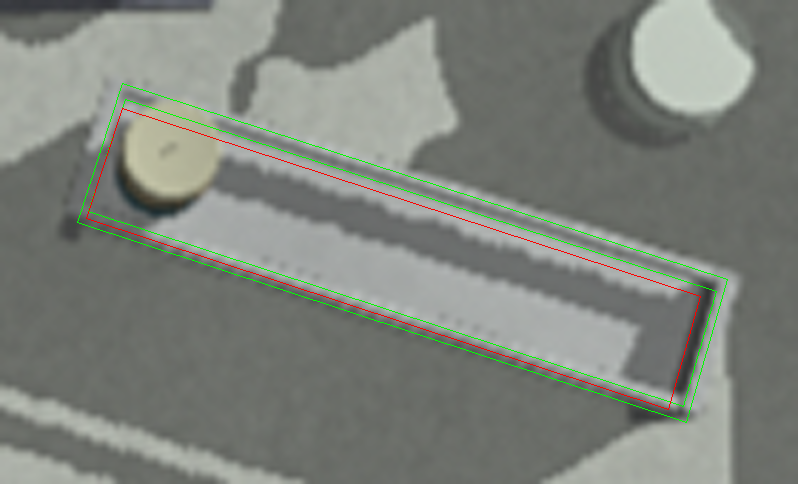

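The model outline sits on the shelf rails to within about 2 mm. The candle at (170,155) is at its +y end.

```bash
python3 -c "
from h import *
S=(483,-233,-18.8)
for y in(-90,10):
  p=place(S,[[0,y,296]])[0];print(p);go(p,71.2)"
python3 -m crank '1 0 0 0 0 0 10.4;1 0 0 0 0 0 10.4;1 0 0 0 0 0 10.4;1 0 0 0 0 0 10.3;1 0 0 0 0 0 10.2;1 0 0 0 0 0 0'
```

```text
[ 453.99608743 -318.19843341  296.        ]
turn z 51.7  shift -385.5 135.5 -1.5
[ 486.22265695 -223.5335074   296.        ]
turn z 51.7  shift -285.5 135.5 -1.5
time_s: 24.62
ee_pos: [448.9, 90.2, 292.4]
ee_rot: [-179.8, 0.1, 71.3]
force: [-0.3, 0.2, -2.5]
gripper_width: 51.9
gripper_force: 14.9
```

```bash
python3 -m crank '1 -35 12 0 0 0 0;1 -39 14 0 0 0 0;1 -39 14 0 0 0 0;1 -39 14 0 0 0 0;1 -39 14 0 0 0 0;1 -39 14 0 0 0 0;1 -39 14 0 0 0 0;1 -39 14 0 0 0 0;1 -39 14 0 0 0 0;1 -38 12 0 0 0 0'
python3 -m crank '1 0 0 0 0 0 0;1 0 0 0 0 0 0'
python3 -c "
from h import *
go(place((483,-233,-18.8),[[0,-90,166]])[0],71.2)"
```

```text
time_s: 25.88
ee_pos: [453.8, -319.1, 293.0]
ee_rot: [-179.9, -0.1, 71.3]
force: [0.4, 0.7, -2.6]
gripper_width: 51.7
gripper_force: 15.0
time_s: 26.12
ee_pos: [453.8, -317.3, 293.4]
ee_rot: [-179.9, -0.1, 71.2]
force: [-0.3, 0.4, -1.5]
gripper_width: 51.5
gripper_force: 15.0
turn z 0.0  shift -0.8 0.4 127.4
```

```bash
python3 -m crank '1 0 0 40 0 0 0;1 0 0 40 0 0 0;1 0 0 25 0 0 0;1 0 0 10 0 0 0;1 0 0 5 0 0 0;1 0 0 2 0 0 0;1 0 0 1 0 0 0;1 0 0 1 0 0 0;1 0 0 1 0 0 0;1 0 0 0 0 0 0'
python3 -m crank '1 0 0 1 0 0 0;1 0 0 1 0 0 0;1 0 0 0 0 0 0'
```

```text
time_s: 27.38
ee_pos: [454.2, -318.0, 169.6]
ee_rot: [180.0, -0.0, 71.2]
force: [0.1, 0.1, -2.0]
gripper_width: 51.4
gripper_force: 15.0
time_s: 27.75
ee_pos: [454.2, -317.9, 167.5]
ee_rot: [-180.0, -0.0, 71.2]
force: [-0.6, -0.1, -1.6]
gripper_width: 52.0
gripper_force: 15.0
```

```bash
python3 -m crank '1 0 0 0.7 0 0 0;1 0 0 0.7 0 0 0;1 0 0 0 0 0 0'
python3 -m crank '1 0 0 0.7 0 0 0;1 0 0 0.5 0 0 0;1 0 0 0 0 0 0'
```

```text
time_s: 28.12
ee_pos: [454.2, -317.9, 166.1]
ee_rot: [-180.0, -0.0, 71.2]
force: [-0.9, 0.1, -1.9]
gripper_width: 51.4
gripper_force: 15.0
time_s: 28.5
ee_pos: [454.2, -317.9, 165.0]
ee_rot: [180.0, -0.0, 71.2]
force: [0.0, -0.4, -2.4]
gripper_width: 51.6
gripper_force: 15.0
```

```bash
python3 -m crank '1 0 0 0.7 0 0 0;1 0 0 0 0 0 0'
python3 -m crank '1 0 0 0.6 0 0 0;1 0 0 0 0 0 0'
```

```text
time_s: 28.75
ee_pos: [454.3, -317.9, 164.9]
ee_rot: [180.0, -0.0, 71.2]
force: [-0.8, 2.3, 3.9]
gripper_width: 51.9
gripper_force: 15.0
time_s: 29.0
ee_pos: [454.3, -317.8, 164.8]
ee_rot: [180.0, -0.0, 71.2]
force: [-2.0, 2.8, 6.5]
gripper_width: 51.5
gripper_force: 15.0
```

```bash
python3 -m crank '1 0 0 -0.6 0 0 0;-0.1 0 0 0 0 0 0;-0.1 0 0 0 0 0 0;-0.1 0 0 0 0 0 0;-0.1 0 0 -10 0 0 0;-0.1 0 0 -40 0 0 0;-0.1 0 0 -45 0 0 0;-0.1 0 0 -40 0 0 0;-1 0 0 0 0 0 0'
python3 - <<'E'
from h import *
go(place(RACK,[[0,118,300]])[0],122.9)
im=grab_frame("side");cv2.imwrite("pics/g1.png",cv2.resize(im[150:340,200:330],None,fx=3,fy=3))
E
```

```text
time_s: 30.12
ee_pos: [455.7, -319.2, 302.9]
ee_rot: [179.5, 0.1, 71.2]
force: [0.7, -0.3, -1.1]
gripper_width: 58.8
gripper_force: 0.0
turn z -51.7  shift 584.2 215.3 2.9
```

View pics/g1.png

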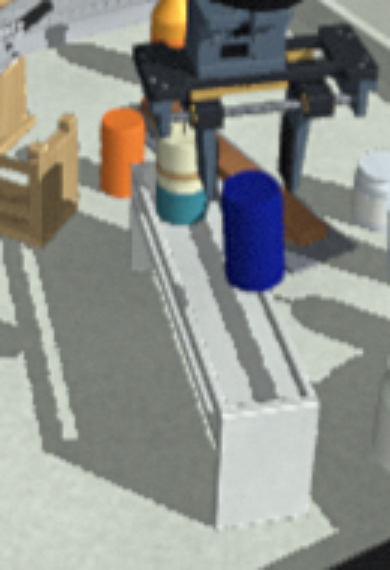

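The first glass shows upright at (255,230), on the right side of the shelf floor. I'll check its seat numerically.

```bash
python3 - <<'E'
from h import *
im=grab_frame("side")
h=cv2.cvtColor(im,cv2.COLOR_BGR2HSV);m=cv2.inRange(h,(112,150,60),(130,255,255));m[:, :260]=0
n,l,s,c=cv2.connectedComponentsWithStats(m);print(s[1:][s[1:,4]>50],c[1:][s[1:,4]>50])
t=np.linspace(0,6.28,40)
for z in(100,192):
    q=proj("side",np.c_[454+26*np.cos(t),-318+26*np.sin(t),0*t+z]);print(z,q.min(0),q.max(0))
E
```

```text
[[274 226  21  39 669]] [[284.1180867  244.70254111]]
100 [267.9111336  263.77883097] [287.43510372 277.04056068]
192 [269.21288773 236.96153952] [289.53605548 249.8005164 ]
```

```bash
python3 - <<'E'
from h import *
im=grab_frame("side")
for n in("tumbler1_center","candle_center","shelf"): print([(round(d['p'],2),np.round(d['point'])) for d in models.search_frame(n,"side")][:4])
c0=np.array([200,150]);c=cv2.resize(im[150:340,200:330],None,fx=3,fy=3)
S=(483,-233,-18.8)
for x,y,z,k in((42,179,134,(0,255,0)),(34,175,100,(0,0,255)),(42,179,0,(255,0,255))):
    q=((proj("side",place(S,[[x,y,z],[x,-y,z],[-x,-y,z],[-x,y,z]]))-c0+.5)*3).astype(np.int32)
    cv2.polylines(c,[q.reshape(-1,1,2)],True,k,1)
t=grab_frame("top")[180:265,255:395]
t=cv2.resize(t,(400,243));out=np.zeros((570,790,3),np.uint8);out[:,:390]=c;out[:243,390:]=t
cv2.imwrite("pics/g2.png",out)
E
```

```text
[(0.94, array([ 437., -330.,  173.])), (0.74, array([567.,  77.,  62.]))]
[(0.95, array([ 513., -121.,  147.])), (0.3, array([ 675., -104.,    7.]))]
[(0.88, array([ 446., -360.,   99.]))]
```

View pics/g2.png

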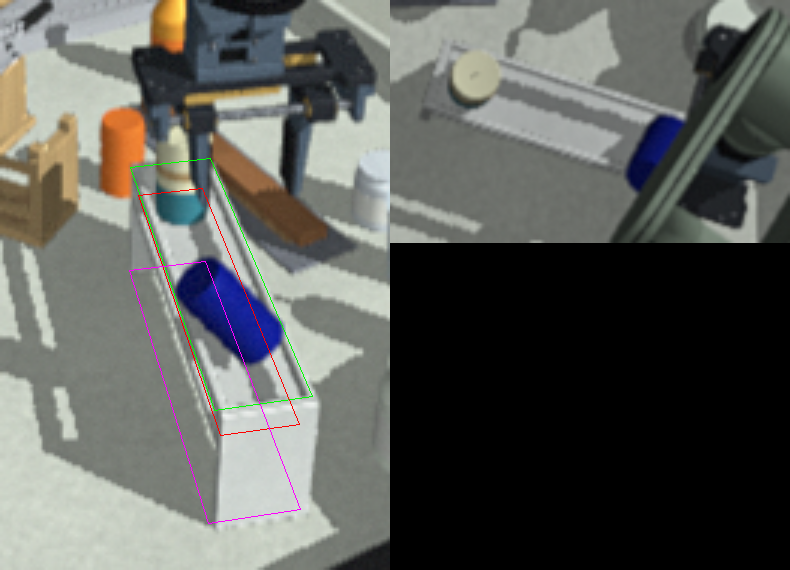

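The side image shows the glass has tipped over: it lies on the shelf at (230,310). The retreat must have dragged it, because the fingers weren't open enough. I'll move the arm aside and look closely.

```bash
python3 -m crank '-1 40 0 0 0 0 0;-1 50 0 0 0 0 0;-1 50 0 0 0 0 0;-1 50 0 0 0 0 0;-1 50 0 0 0 0 0;-1 50 0 0 0 0 0;-1 50 0 0 0 0 0;-1 0 0 0 0 0 0;-1 0 0 0 0 0 0'
python3 - <<'E'
from h import *
a=grab_frame("side")[190:310,235:325];b=grab_frame("top")[180:280,265:395]
a=cv2.resize(a,(400,533),interpolation=cv2.INTER_CUBIC);b=cv2.resize(b,(400,308),interpolation=cv2.INTER_CUBIC)
out=np.zeros((533,800,3),np.uint8);out[:,:400]=a;out[:308,400:]=b;cv2.imwrite("pics/g3.png",out)
E
```

```text
time_s: 31.6
ee_pos: [563.7, 3.5, 298.7]
ee_rot: [-179.9, 0.1, 71.2]
force: [0.2, 1.3, -0.2]
gripper_width: 91.5
gripper_force: 0.0
```

View pics/g3.png

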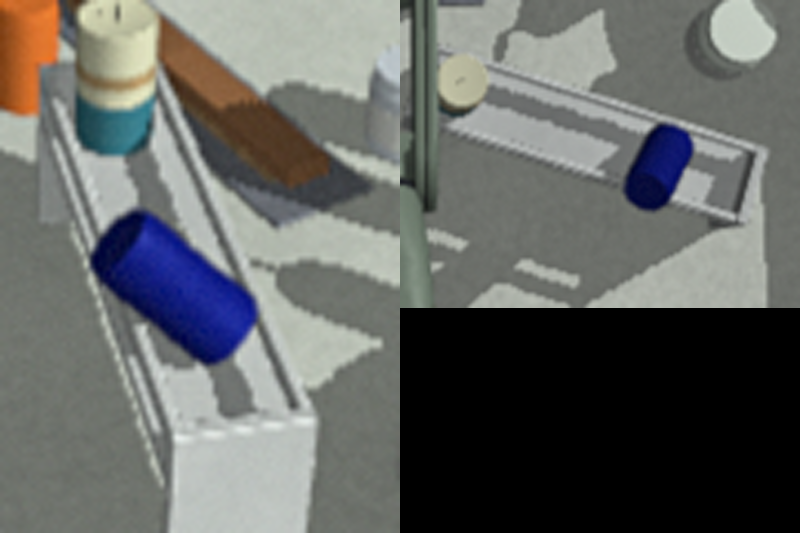

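The glass lies across the shelf rails at side crop (175,285), top crop (658,167). I'll fit a cylinder to both silhouettes.

```bash
cat > fit.py <<'E'
from h import *
from scipy.optimize import minimize
S=(483,-233,-18.8);K=6
def masks(box):
    o={}
    for c in box:
        im=grab_frame(c);h=cv2.cvtColor(im,cv2.COLOR_BGR2HSV);m=cv2.inRange(h,(108,120,30),(132,255,255))
        x0,y0,x1,y1=box[c];m=m[y0:y1,x0:x1]
        o[c]=(cv2.resize(m,None,fx=K,fy=K,interpolation=cv2.INTER_CUBIC)>127,(x0,y0))
    return o
def ends(p):
    a,e=np.radians(p[3:5]);u=np.array([np.cos(a)*np.cos(e),np.sin(a)*np.cos(e),np.sin(e)])
    v=np.linalg.svd(u[None])[2][1:];t=np.linspace(0,2*np.pi,40)
    r=26*(np.cos(t)[:,None]*v[0]+np.sin(t)[:,None]*v[1]);c=np.array(p[:3])
    return np.r_[c+46*u+r,c-46*u+r],u
def cost(p,M):
    s=0
    for c,(m,o) in M.items():
        q=(proj(c,ends(p)[0])-o+.5)*K;z=np.zeros(m.shape,np.uint8)
        cv2.fillConvexPoly(z,cv2.convexHull((q*16).astype(np.int32)),1,shift=4);z=z>0
        s+=1-(z&m).sum()/max(1,(z|m).sum())
    return s
def fit(M,starts):
    return sorted((( r.fun,r.x) for p in starts for r in [minimize(cost,p,(M,),method="Nelder-Mead",options=dict(initial_simplex=np.array([p]+[np.array(p)+d for d in np.diag([15,15,15,15,15])]),maxiter=500))]),key=lambda t:t[0])
E
cat > f1.py <<'E'
from fit import *
M=masks(dict(side=(240,215,320,300),top=(320,200,395,260)))
for f,x in fit(M,[(440,-320,155,a,e) for a in(140,160,180,-160) for e in(0,25,45)])[:4]:
    E,u=ends(x);print(round(f,3),np.round(x,1),"zmin/max",np.round([E[:,2].min(),E[:,2].max()]))
E
python3 f1.py
```

```text
Traceback (most recent call last):
  File "f1.py", line 3, in <module>
    for f,x in fit(M,[(440,-320,155,a,e) for a in(140,160,180,-160) for e in(0,25,45)])[:4]:
               ~~~^^^^^^^^^^^^^^^^^^^^^^^^^^^^^^^^^^^^^^^^^^^^^^^^^^^^^^^^^^^^^^^^^^^^^
  File "fit.py", line 24, in fit
    return sorted((( r.fun,r.x) for p in starts for r in [minimize(cost,p,(M,),method="Nelder-Mead",options=dict(initial_simplex=np.array([p]+[np.array(p)+d for d in np.diag([15,15,15,15,15])]),maxiter=500))]),key=lambda t:t[0])
  File "fit.py", line 24, in <genexpr>
    return sorted((( r.fun,r.x) for p in starts for r in [minimize(cost,p,(M,),method="Nelder-Mead",options=dict(initial_simplex=np.array([p]+[np.array(p)+d for d in np.diag([15,15,15,15,15])]),maxiter=500))]),key=lambda t:t[0])
                                                          ~~~~~~~~^^^^^^^^^^^^^^^^^^^^^^^^^^^^^^^^^^^^^^^^^^^^^^^^^^^^^^^^^^^^^^^^^^^^^^^^^^^^^^^^^^^^^^^^^^^^^^^^^^^^^^^^^^^^^^^^^^^^^^^^^^^^^^^^^^^^^^^^^^^^^
  File "fit.py", line 19, in cost
    q=(proj(c,ends(p)[0])-o+.5)*K;z=np.zeros(m.shape,np.uint8)
       ~~~~^^^^^^^^^^^^^^
  File "h.py", line 8, in proj
    m=camera_model(c);p=(m["R"]@np.atleast_2d(X).astype(float).T).T+m["t"];p=(m["K"]@p.T).T
ValueError: time passes only in moves, steps and waits
```

```bash
sed -i 's/^from workcell.*/from workcell import env, grab_frame, models\nimport workcell, functools\ncamera_model=functools.cache(workcell.camera_model)/' h.py; python3 f1.py; python3 -c "
from h import *
s=env.state();print(s['time_s'])"
```

```text
0.25 [ 448.5 -305.1  147.4 -215.6   48.6] zmin/max [ 96. 199.]
0.25 [ 448.8 -305.1  147.3 -215.2   48.9] zmin/max [ 96. 199.]
0.25 [ 448.7 -304.9  147.2  144.9   48.8] zmin/max [ 95. 199.]
0.25 [ 449.  -304.6  147.1  143.7   48.9] zmin/max [ 95. 199.]
31.9
```

The glass is wedged tilted, with its base end up toward the robot (azimuth 145°, elevation 49°). The cause was that closure −0.1 opens only to 50 mm, so the fingers never let go of the 52 mm glass. I'll regrasp along its axis and right it.

```bash
cat >> h.py <<'E'
from scipy.spatial.transform import Rotation as Ro
def tool(v):  # world vector in present tool axes
    return np.round(Ro.from_euler("xyz",env.state()["ee_rot"],degrees=True).inv().apply(v),1)
E
python3 -m crank '-0.65 0 0 -10 0 0 -10.6;-0.65 0 0 0 0 0 -10.6;-0.65 0 0 0 0 0 -10.6;-0.65 0 0 0 0 0 -10.6;-0.65 0 0 0 0 0 -10.6;-0.65 0 0 0 0 0 -10.6;-0.65 0 0 0 0 0 -10.4;-0.65 0 0 0 0 0 0'
python3 - <<'E'
from h import *
a,e=np.radians([145,48.8]);u=np.array([np.cos(a)*np.cos(e),np.sin(a)*np.cos(e),np.sin(e)])
T=np.array([449,-305,147.3])+16*u;A=T+130*u;print("tcp",T,"app",A)
s=env.state();print(tool(A-s["ee_pos"]),s["ee_rot"])
E
```

```text
time_s: 32.9
ee_pos: [563.9, 3.3, 309.4]
ee_rot: [180.0, 0.0, 145.0]
force: [0.2, -0.9, 0.5]
gripper_width: 75.6
gripper_force: 0.0
tcp [ 440.36693092 -298.95505995  159.33863854] app [ 370.2232446  -249.83992203  257.1525767 ]
[  13.4 -318.5   52.2] [1.79991312e+02 5.24326238e-03 1.44992187e+02]
```

```bash
python3 -m crank '-0.65 1 -39 0 0 0 0;-0.65 2 -40 0 0 0 0;-0.65 2 -40 0 0 0 0;-0.65 2 -40 0 0 0 0;-0.65 2 -40 0 0 0 0;-0.65 2 -40 0 0 0 0;-0.65 2 -40 0 0 0 0;-0.65 1 -39 0 0 0 0'
python3 -m crank '-0.65 0 0 0 0 -10.3 0;-0.65 0 0 0 0 -10.3 0;-0.65 0 0 0 0 -10.3 0;-0.65 0 0 0 0 -10.3 0;-0.65 0 0 0 0 0 0;-0.65 0 0 0 0 0 0'
python3 - <<'E'
from h import *
a,e=np.radians([145,48.8]);u=np.array([np.cos(a)*np.cos(e),np.sin(a)*np.cos(e),np.sin(e)])
T=np.array([449,-305,147.3])+16*u
s=env.state();print("to app",tool(T+100*u-s["ee_pos"]),"to grasp",tool(T-s["ee_pos"]),"u",tool(u*100))
E
```

```text
time_s: 33.9
ee_pos: [369.7, -250.3, 309.6]
ee_rot: [180.0, 0.0, 144.9]
force: [-0.5, -0.1, -0.2]
gripper_width: 75.1
gripper_force: 0.0
time_s: 34.65
ee_pos: [372.2, -250.3, 311.6]
ee_rot: [179.9, 41.3, 145.1]
force: [0.1, -0.4, 0.2]
gripper_width: 74.8
gripper_force: 0.0
to app [37.4 -0.9 69.7] to grasp [ 37.6  -1.  169.7] u [  -0.2    0.2 -100. ]
```

```bash
python3 -m crank '-0.65 19 0 20 0 0 0;-0.65 18.5 -1 25 0 0 0;-0.65 0 0 25 0 0 0;-0.65 0 0 30 0 0 0;-0.65 0 0 25 0 0 0;-0.65 0 0 0 0 0 0'
python3 - <<'E'
from h import *
a,e=np.radians([145,48.8]);u=np.array([np.cos(a)*np.cos(e),np.sin(a)*np.cos(e),np.sin(e)])
T=np.array([449,-305,147.3])+16*u
s=env.state();print("to grasp",tool(T-s["ee_pos"]),s["force"])
im=grab_frame("side")[170:310,225:345];cv2.imwrite("pics/ap.png",cv2.resize(im,None,fx=4,fy=4))
E
```

```text
time_s: 35.4
ee_pos: [417.1, -282.5, 190.2]
ee_rot: [179.9, 41.1, 145.1]
force: [0.2, -1.1, 0.5]
gripper_width: 75.0
gripper_force: 0.0
to grasp [-1.2 -0.2 42. ] [ 0.21711989 -1.12211253  0.45423305]
```

View pics/ap.png

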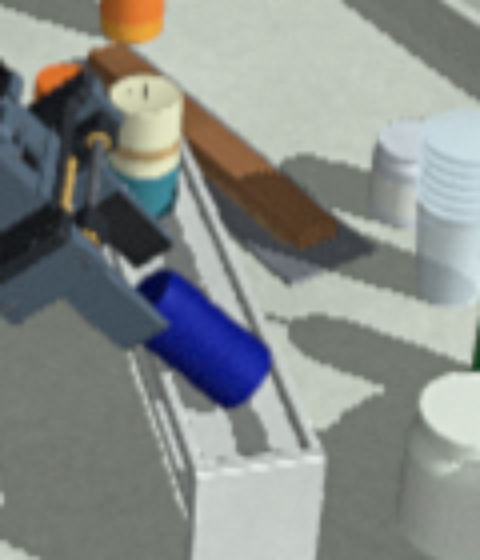

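The fingers straddle the glass's raised end at (155,300) and line up with its axis.

```bash
python3 -m crank '-0.65 -1 0 15 0 0 0;-0.65 0 0 12 0 0 0;-0.65 0 0 8 0 0 0;-0.65 0 0 6 0 0 0;-0.65 0 0 0 0 0 0' 10
python3 -m crank '1 0 0 0 0 0 0;1 0 0 0 0 0 0;1 0 0 0 0 0 0;1 0 0 0 0 0 0;1 0 0 0 0 0 0'
```

```text
time_s: 36.08
ee_pos: [438.0, -298.0, 165.4]
ee_rot: [179.9, 40.9, 145.1]
force: [0.6, -0.8, -0.3]
gripper_width: 75.1
gripper_force: 0.0
time_s: 36.7
ee_pos: [437.3, -297.3, 165.1]
ee_rot: [179.9, 40.8, 145.2]
force: [-1.5, 2.1, 2.9]
gripper_width: 51.7
gripper_force: 10.0
```

```bash
python3 -m crank '1 0 0 0 0 0 0;1 -6.6 0 -7.5 0 0 0;1 -13 0 -15 0 0 0;1 -20 0 -22 0 0 0;1 -13 0 -15 0 0 0;1 0 0 0 0 0 0' 18
python3 -m crank '1 0 0 0 0 8 0;1 0 0 0 0 8 0;1 0 0 0 0 8 0;1 0 0 0 0 8 0;1 0 0 0 0 9 0;1 0 0 0 0 0 0;1 0 0 0 0 0 0'
cat > f2.py <<'E'
from fit import *
s=env.state();p=np.array(s["ee_pos"]);print(p,s["ee_rot"],s["gripper_width"])
M=masks(dict(side=(230,160,330,300)))
m,o=M["side"];print(m.sum()/36)
def c2(q):return cost((q[0],q[1],q[2],q[3],q[4]),M)
# restrict: tilt in the pad plane (az 145) and height along tool; lateral = tcp
best=[]
for z in np.arange(-30,20,3):
  for t in np.arange(40,141,4):
    best.append((cost((p[0],p[1],p[2]+z,145,t),M),z,t))
print(sorted(best)[:6])
E
python3 f2.py
```

```text
time_s: 37.45
ee_pos: [438.3, -298.4, 245.2]
ee_rot: [179.9, 40.9, 145.2]
force: [0.6, -0.1, -2.8]
gripper_width: 51.7
gripper_force: 17.9
time_s: 38.33
ee_pos: [437.1, -297.5, 242.7]
ee_rot: [179.9, -0.3, 145.2]
force: [-0.0, -0.2, -1.8]
gripper_width: 51.8
gripper_force: 18.0
[ 437.12591951 -297.45355897  242.73883129] [179.91792425  -0.25863543 145.22358564] 51.82569577040515
328.25
[(np.float64(0.5867892859640534), np.int64(-30), np.int64(84)), (np.float64(0.5880732345248474), np.int64(-27), np.int64(84)), (np.float64(0.5898985688481312), np.int64(-24), np.int64(84)), (np.float64(0.5901771055297447), np.int64(-30), np.int64(88)), (np.float64(0.5905179921273557), np.int64(-30), np.int64(80)), (np.float64(0.5914961393303556), np.int64(-21), np.int64(84))]
```

```bash
python3 - <<'E'
from h import *
im=grab_frame("side")[150:290,225:345];cv2.imwrite("pics/up.png",cv2.resize(im,None,fx=4,fy=4,interpolation=cv2.INTER_CUBIC))
S=(483,-233,-18.8);p=place(S,[[0,-90,0]])[0];s=env.state();print(tool(p-s["ee_pos"]))
q=proj("side",[[437,-297.5,z] for z in(130,260)])-[225,150];print(q*4)
E
```

```text
[-26.7  -7.8 243.8]
[[174.2916647  437.37748108]
 [181.99019016 278.22125902]]
```

View pics/up.png

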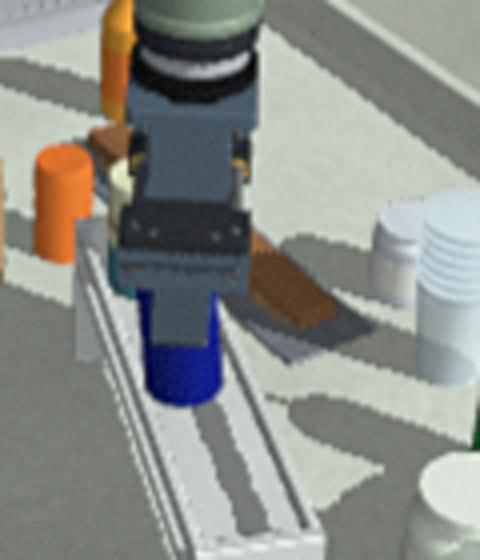

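The glass is upright to within about 6°, with its bottom leaning toward +x (edges (138,290) to (147,400)). I'll turn 6° more, centre it and lower it.

```bash
python3 -m crank '1 -13 -4 0 0 0 0;1 -13 -4 0 0 0 0;1 0 0 0 0 6 0;1 -2.1 0 20 0 0 0;1 -2.1 0 20 0 0 0;1 -1.5 0 14 0 0 0;1 -0.6 0 6 0 0 0;1 0 0 0 0 0 0'
python3 - <<'E'
from h import *
S=(483,-233,-18.8);p=place(S,[[0,-90,170]])[0];s=env.state();print(p,s["ee_pos"],tool(p-s["ee_pos"]),s["ee_rot"],s["force"])
E
```

```text
time_s: 39.42
ee_pos: [454.8, -319.5, 183.9]
ee_rot: [179.9, -6.2, 145.2]
force: [-0.1, -0.5, -2.0]
gripper_width: 51.9
gripper_force: 18.0
[ 453.99608743 -318.19843341  170.        ] [ 454.81475725 -319.49511683  183.89239264] [-0.1  0.6 14. ] [179.9258133   -6.17553089 145.22580492] [-0.11005576 -0.50176978 -1.98306491]
```

```bash
python3 - <<'E'
from fit import *
s=env.state();p=np.array(s["ee_pos"])
im=grab_frame("side");h=cv2.cvtColor(im,cv2.COLOR_BGR2HSV);m=cv2.inRange(h,(108,120,30),(132,255,255));m[:220]=0;m[:,:250]=0;m[:,330:]=0
ys,xs=np.nonzero(m);print(ys.max())
for y in range(ys.max()-14,ys.max()+1,2):
    r=xs[ys==y];print(y,r.min(),r.max(),(r.min()+r.max())/2+.5 if len(r) else 0)
for d in(-8,0,8):
    a=np.radians(145);b=p+d*np.array([np.cos(a),np.sin(a),0])
    q,_=ends((b[0],b[1],p[2]-22.6,0,90));q=proj("side",q);print(d,q.min(0),q.max(0),"axis x",proj("side",[b-[0,0,68],b])[:,0])
E
```

```text
271
257 269 286 278.0
259 269 286 278.0
261 269 286 278.0
263 269 286 278.0
265 269 286 278.0
267 270 286 278.5
269 271 285 278.5
271 275 281 278.5
-8 [271.71112055 232.67829619] [293.64017936 273.08685974] axis x [281.55395232 282.92345114]
0 [268.69036434 232.49552515] [290.47857376 272.89273962] axis x [278.52690795 279.80509955]
8 [265.67140683 232.3128655 ] [287.32671205 272.69873722] axis x [275.50166803 276.68866263]
```

```bash
python3 -m crank '1 -0.5 0 5 0 0 0;1 -0.3 0 3 0 0 0;1 -0.2 0 2 0 0 0;1 -0.1 0 1 0 0 0;1 0 0 0 0 0 0' 
python3 -m crank '1 -0.1 0 0.8 0 0 0;1 -0.1 0 0.8 0 0 0;1 0 0 0 0 0 0' 
python3 -m crank '1 -0.1 0 0.8 0 0 0;1 0 0 0 0 0 0'
```

```text
time_s: 40.1
ee_pos: [454.6, -319.3, 172.8]
ee_rot: [179.9, -6.2, 145.2]
force: [-1.1, 0.1, -2.1]
gripper_width: 51.4
gripper_force: 18.0
time_s: 40.48
ee_pos: [454.6, -319.3, 171.2]
ee_rot: [179.9, -6.2, 145.2]
force: [0.2, 0.1, -1.5]
gripper_width: 51.6
gripper_force: 18.0
time_s: 40.72
ee_pos: [454.6, -319.2, 170.3]
ee_rot: [179.9, -6.2, 145.2]
force: [0.1, 0.0, -1.5]
gripper_width: 51.9
gripper_force: 18.0
```

```bash
python3 -m crank '1 -0.1 0 0.7 0 0 0;1 0 0 0.7 0 0 0;1 0 0 0 0 0 0' 
python3 -m crank '1 -0.1 0 0.7 0 0 0;1 0 0 0 0 0 0' 
python3 -m crank '1 -0.1 0 0.7 0 0 0;1 0 0 0 0 0 0'
```

```text
time_s: 41.1
ee_pos: [454.6, -319.2, 168.9]
ee_rot: [179.9, -6.2, 145.2]
force: [-1.2, 0.1, -2.2]
gripper_width: 51.7
gripper_force: 18.0
time_s: 41.35
ee_pos: [454.6, -319.2, 168.2]
ee_rot: [179.9, -6.2, 145.2]
force: [-0.0, 0.3, -2.1]
gripper_width: 51.8
gripper_force: 18.0
time_s: 41.6
ee_pos: [454.6, -319.2, 167.5]
ee_rot: [179.9, -6.2, 145.2]
force: [-0.5, -0.2, -1.8]
gripper_width: 51.8
gripper_force: 18.0
```

```bash
for i in 1 2; do :; done; python3 -m crank '1 -0.1 0 0.6 0 0 0;1 0 0 0.6 0 0 0;1 0 0 0 0 0 0' 
python3 -m crank '1 -0.1 0 0.6 0 0 0;1 0 0 0 0 0 0' 
python3 -m crank '1 -0.1 0 0.6 0 0 0;1 0 0 0 0 0 0'
```

```text
time_s: 41.98
ee_pos: [454.6, -319.2, 166.3]
ee_rot: [179.9, -6.2, 145.2]
force: [0.3, 0.2, -1.6]
gripper_width: 51.7
gripper_force: 18.0
time_s: 42.22
ee_pos: [454.7, -319.3, 165.8]
ee_rot: [179.9, -6.2, 145.2]
force: [0.3, -0.7, -1.3]
gripper_width: 51.6
gripper_force: 18.0
time_s: 42.48
ee_pos: [454.7, -319.3, 165.1]
ee_rot: [179.9, -6.2, 145.2]
force: [-0.1, -0.3, -2.0]
gripper_width: 51.9
gripper_force: 18.0
```

```bash
python3 -m crank '1 -0.1 0 0.7 0 0 0;1 0 0 0 0 0 0' 
python3 -m crank '1 -0.1 0 0.7 0 0 0;1 0 0 0 0 0 0' 
python3 -m crank '1 -0.1 0 0.7 0 0 0;1 0 0 0 0 0 0'
```

```text
time_s: 42.72
ee_pos: [454.7, -319.4, 165.1]
ee_rot: [179.9, -6.2, 145.2]
force: [-1.6, 0.2, 3.0]
gripper_width: 51.9
gripper_force: 18.0
time_s: 42.98
ee_pos: [454.8, -319.4, 165.0]
ee_rot: [179.9, -6.1, 145.2]
force: [-1.8, -0.2, 7.4]
gripper_width: 51.7
gripper_force: 18.0
time_s: 43.22
ee_pos: [454.8, -319.4, 165.0]
ee_rot: [179.9, -6.1, 145.2]
force: [-2.8, 1.6, 10.1]
gripper_width: 51.9
gripper_force: 18.0
```

```bash
python3 -m crank '1 0.1 0 -1.2 0 0 0;-0.6 0 0 0 0 0 0;-0.6 0 0 0 0 0 0;-0.6 0 0 0 0 0 0;-0.6 0 0 0 0 0 0;-0.6 0.5 0 -5 0 0 0;-0.6 1 0 -10 0 0 0;-0.6 2 0 -20 0 0 0;-0.6 4 0 -40 0 0 0;-0.6 4 0 -40 0 0 0'
python3 -m crank '-0.6 0 0 0 0 -6 0;-1 0 0 -20 0 0 0;-1 0 0 0 0 0 0'
python3 - <<'E'
from h import *
go(place(RACK,[[0,118,300]])[0],122.9)
im=grab_frame("side");h=cv2.cvtColor(im,cv2.COLOR_BGR2HSV);m=cv2.inRange(h,(108,120,30),(132,255,255));m[:,:250]=0
n,l,s,c=cv2.connectedComponentsWithStats(m);print(s[1:][s[1:,4]>50])
E
```

```text
time_s: 44.48
ee_pos: [455.4, -320.0, 281.7]
ee_rot: [179.9, -6.1, 145.2]
force: [0.0, -0.0, 0.1]
gripper_width: 72.9
gripper_force: 0.0
time_s: 44.85
ee_pos: [456.0, -320.4, 302.2]
ee_rot: [179.9, 0.1, 145.2]
force: [-0.1, 0.1, 0.0]
gripper_width: 89.5
gripper_force: 0.0
turn z 22.3  shift 585.4 215.8 2.2
[[268 239  21  38 631]]
```

The glass now stands where expected, and its box matches the upright prediction to 2 px. On to the second glass.

```bash
python3 -m crank '-1 0 0 0 0 0 10.6;-1 0 0 0 0 0 10.6;-1 20 8 0 0 0 1.1;-1 40 15 0 0 0 0;-1 48 18 0 0 0 0;-1 48 18 0 0 0 0;-1 48 18 0 0 0 0;-1 48 18 0 0 0 0;-1 48 18 0 0 0 0;-1 48 18 0 0 0 0' 15
python3 -m crank '-1 48 18 0 0 0 0;-1 48 18 0 0 0 0;-1 48 18 0 0 0 0;-1 48 18 0 0 0 0;-1 35 8 0 0 0 0;-1 0 0 0 0 0 0'
python3 - <<'E'
from h import *
go(place(RACK,[[0,118,76]])[0],122.9)
E
```

```text
time_s: 46.15
ee_pos: [375.4, 44.6, 300.5]
ee_rot: [-180.0, -0.2, 122.9]
force: [-0.7, 0.3, 0.1]
gripper_width: 91.3
gripper_force: 0.0
time_s: 46.9
ee_pos: [319.0, 278.8, 300.9]
ee_rot: [-179.9, -0.2, 123.2]
force: [0.7, -0.8, 0.5]
gripper_width: 91.1
gripper_force: 0.0
turn z 0.3  shift 7.8 5.3 224.9
```

```bash
python3 -m crank '-1 4 3 35 0 0 0;-1 4 2 50 0 0 0;-1 0 0 50 0 0 0;-1 0 0 45 0 0 0;-1 0 0 30 0 0 0;-1 0 0 14 0 0 0;-1 0 0 0 0 0 0' 
python3 -m crank '1 0 0 0 0 0 0;1 0 0 0 0 0 0;1 0 0 0 0 0 0;1 0 0 0 0 0 0;1 0 0 0 0 0 0;1 0 0 0 0 0 0;1 0 0 0 0 0 0;1 0 0 0 0 0 0' 15
```

```text
time_s: 47.78
ee_pos: [318.8, 285.7, 76.7]
ee_rot: [-179.8, -0.1, 122.9]
force: [-0.1, -0.2, 0.3]
gripper_width: 90.9
gripper_force: 0.0
time_s: 48.78
ee_pos: [319.1, 287.3, 78.0]
ee_rot: [180.0, -0.2, 122.9]
force: [-0.9, -1.0, 5.0]
gripper_width: 52.2
gripper_force: 15.0
```

```bash
python3 -m crank '1 0 0 -8 0 0 0;1 0 0 -30 0 0 0;1 0 0 -50 0 0 0;1 0 0 -50 0 0 0;1 0 0 -50 0 0 0;1 0 0 -30 0 0 10.4;1 0 0 0 0 0 10.4;1 0 0 0 0 0 10.4;1 0 0 0 0 0 10.3;1 0 0 0 0 0 10.2' 
python3 -m crank '1 0 0 0 0 0 0'
python3 - <<'E'
from h import *
S=(483,-233,-18.8)
go(place(S,[[0,10,296]])[0],71.2)
E
```

```text
time_s: 50.02
ee_pos: [319.4, 286.4, 295.7]
ee_rot: [-179.8, -0.1, 70.9]
force: [-0.6, -0.1, -1.9]
gripper_width: 51.9
gripper_force: 15.0
time_s: 50.15
ee_pos: [319.4, 286.5, 295.7]
ee_rot: [-179.8, -0.1, 71.3]
force: [0.8, 0.1, -1.8]
gripper_width: 51.8
gripper_force: 15.0
turn z 0.1  shift -429.1 322.3 -0.3
```

```bash
python3 -m crank '1 -20 15 0 0 0 0;1 -36 27 0 0 0 0;1 -38 28 0 0 0 0;1 -38 29 0 0 0 0;1 -38 29 0 0 0 0;1 -38 29 0 0 0 0;1 -38 29 0 0 0 0;1 -38 28 0 0 0 0;1 -38 28 0 0 0 0;1 -38 28 0 0 0 0' 
python3 -m crank '1 -38 28 0 0 0 0;1 -31 24 0 0 0 0;1 0 0 0 0 0 0;1 0 0 0 0 0 0'
python3 - <<'E'
from h import *
S=(483,-233,-18.8)
go(place(S,[[0,10,166]])[0],71.2)
E
```

```text
time_s: 51.4
ee_pos: [459.5, -142.7, 294.3]
ee_rot: [-179.9, -0.1, 71.4]
force: [0.9, 1.3, -1.5]
gripper_width: 51.8
gripper_force: 15.0
time_s: 51.9
ee_pos: [486.0, -222.7, 293.7]
ee_rot: [-179.8, -0.2, 71.3]
force: [0.0, 1.3, -1.6]
gripper_width: 51.7
gripper_force: 15.0
turn z 0.1  shift -0.7 0.5 127.7
```

```bash
python3 -m crank '1 0 0 40 0 0 0;1 0 0 40 0 0 0;1 0 0 25 0 0 0;1 0 0 10 0 0 0;1 0 0 4 0 0 0;1 0 0 1 0 0 0;1 0 0 1 0 0 0;1 0 0 1 0 0 0;1 0 0 0.7 0 0 0;1 0 0 0 0 0 0'
python3 -m crank '1 0 0 0.7 0 0 0;1 0 0 0.7 0 0 0;1 0 0 0 0 0 0'
python3 -m crank '1 0 0 0.7 0 0 0;1 0 0 0 0 0 0'
```

```text
time_s: 53.15
ee_pos: [486.0, -222.9, 171.4]
ee_rot: [-179.8, -0.1, 71.2]
force: [-0.6, -0.2, -1.6]
gripper_width: 51.8
gripper_force: 15.0
time_s: 53.52
ee_pos: [486.0, -222.8, 169.9]
ee_rot: [-179.8, -0.1, 71.2]
force: [-0.9, 0.1, -2.4]
gripper_width: 51.7
gripper_force: 15.0
time_s: 53.78
ee_pos: [486.1, -222.8, 169.2]
ee_rot: [-179.8, -0.1, 71.2]
force: [0.1, -0.8, -0.8]
gripper_width: 51.8
gripper_force: 15.0
```

```bash
python3 -m crank '1 0 0 0.8 0 0 0;1 0 0 0.7 0 0 0;1 0 0 0 0 0 0'
python3 -m crank '1 0 0 0.7 0 0 0;1 0 0 0 0 0 0'
python3 -m crank '1 0 0 0.7 0 0 0;1 0 0 0 0 0 0'
```

```text
time_s: 54.15
ee_pos: [486.0, -222.8, 167.7]
ee_rot: [-179.8, -0.1, 71.2]
force: [-0.1, -0.8, -1.1]
gripper_width: 52.0
gripper_force: 15.0
time_s: 54.4
ee_pos: [486.0, -222.8, 167.0]
ee_rot: [-179.8, -0.1, 71.2]
force: [-0.0, 0.3, -1.8]
gripper_width: 51.9
gripper_force: 15.0
time_s: 54.65
ee_pos: [486.1, -222.8, 166.3]
ee_rot: [-179.8, -0.1, 71.2]
force: [-0.6, 0.0, -2.1]
gripper_width: 51.8
gripper_force: 15.0
```

```bash
python3 -m crank '1 0 0 0.5 0 0 0;1 0 0 0 0 0 0'
```

```text
time_s: 54.9
ee_pos: [486.1, -222.9, 166.1]
ee_rot: [-179.9, -0.1, 71.2]
force: [-1.4, -0.2, 0.3]
gripper_width: 52.0
gripper_force: 15.0
```

Contact. One small step more, then release with a wide opening and rise slowly.

```bash
python3 -m crank '1 0 0 0.3 0 0 0;-0.7 0 0 0 0 0 0;-0.7 0 0 0 0 0 0;-0.7 0 0 0 0 0 0;-0.7 0 0 0 0 0 0;-0.7 0 0 -5 0 0 0;-0.7 0 0 -15 0 0 0;-0.7 0 0 -35 0 0 0;-0.7 0 0 -40 0 0 0;-0.7 0 0 -40 0 0 0'
python3 - <<'E'
from fit import *
m,o=masks(dict(side=(230,170,330,300)))["side"]
n,l,s,c=cv2.connectedComponentsWithStats(m.astype(np.uint8));print(s[1:][s[1:,4]>500]/6+[230,170,0,0,0])
q=proj("side",ends((486,-223,146,0,90))[0]);print(q.min(0),q.max(0))
im=grab_frame("top");M=np.zeros(im.shape[:2],np.uint8)
print([(n,[(round(d['p'],2),np.round(d['point'])) for d in models.search_frame(n,"top")][:2]) for n in("bar_center","mat")])
h=cv2.cvtColor(im,cv2.COLOR_BGR2HSV);mm=cv2.inRange(h,(3,100,50),(16,255,190));M[150:200,180:300]=mm[150:200,180:300]
M=cv2.morphologyEx(M,cv2.MORPH_CLOSE,np.ones((5,5),np.uint8));r,b=rect(M,"top",30);print(r,cv2.countNonZero(M));print(b)
go((688,44,300),91.6)
cv2.imwrite("pics/t2.png",im)
E
```

```text
time_s: 56.15
ee_pos: [486.3, -223.2, 303.1]
ee_rot: [-179.9, -0.1, 71.2]
force: [-0.7, 0.1, -0.4]
gripper_width: 77.5
gripper_force: 0.0
[[ 260.  216.   29.   61. 6707.]]
[259.50509475 214.91885956] [279.41930351 252.63788761]
[('bar_center', [(0.66, array([686.,  45.,  28.]))]), ('mat', [(0.74, array([672.,  41.,   2.])), (0.61, array([ 701., -327.,  112.]))])]
((686.91552734375, 44.699302673339844), (38.767112731933594, 327.191162109375), 1.6049141883850098) 1155
[[ 662.95764   207.68784 ]
 [ 672.12146  -119.374985]
 [ 710.8734   -118.28923 ]
 [ 701.7096    208.77359 ]]
turn z -20.4  shift 261.6 208.9 1.9
```

Both glasses match their upright predictions. The bar is still on the mat at (687,45), yaw 1.6. Next, fetch it.

```bash
python3 -m crank '-0.7 0 0 0 0 0 -10.2;-0.7 0 0 0 0 0 -10.2;-0.7 30 24 0 0 0 0;-0.7 39 31 0 0 0 0;-0.7 39 31 0 0 0 0;-0.7 39 31 0 0 0 0;-0.7 39 31 0 0 0 0;-0.7 39 31 0 0 0 0;-0.3 36 30 0 0 0 0;-0.3 0 0 0 0 0 0'
python3 - <<'E'
from h import *
grab_frame("side");print([(round(d['p'],2),np.round(d['point'])) for d in models.search_frame("bar_center","side")][:2])
go((687.5,44.4,20),91.6);print(env.state()["gripper_width"])
E
```

```text
time_s: 57.6
ee_pos: [688.5, 46.4, 297.9]
ee_rot: [-179.7, -0.2, 91.8]
force: [-0.3, -1.0, -0.5]
gripper_width: 60.8
gripper_force: 0.0
[(0.67, array([546., 294., 123.])), (0.57, array([681., -20.,  26.]))]
turn z 0.1  shift 0.8 0.3 279.3
59.44902207386966
```

```bash
python3 -m crank '-0.3 0 0 50 0 0 0;-0.3 0 0 50 0 0 0;-0.3 0 0 50 0 0 0;-0.3 0 0 50 0 0 0;-0.3 0 0 40 0 0 0;-0.3 0 0 25 0 0 0;-0.3 0 0 13 0 0 0;-0.3 0 0 0 0 0 0'
python3 -m crank '1 0 0 0 0 0 0;1 0 0 0 0 0 0;1 0 0 0 0 0 0;1 0 0 0 0 0 0;1 0 0 0 0 0 0' 35
python3 -m crank '1 0 0 -10 0 0 0;1 0 0 -35 0 0 0;1 0 0 -50 0 0 0;1 0 0 -50 0 0 0;1 0 0 -50 0 0 0;1 0 0 -50 0 0 0;1 0 0 -35 0 0 -10.4;1 0 0 0 0 0 -10.4;1 0 0 0 0 0 -10.5;1 0 0 0 0 0 0'
python3 - <<'E'
from h import *
go(place(RACK,[[0,0,300]])[0],122.9)
E
```

```text
time_s: 58.7
ee_pos: [686.7, 43.5, 22.7]
ee_rot: [-179.8, -0.2, 91.6]
force: [-0.5, 0.4, 0.5]
gripper_width: 59.3
gripper_force: 0.0
time_s: 59.32
ee_pos: [688.0, 44.4, 24.1]
ee_rot: [180.0, -0.2, 91.6]
force: [-0.6, -1.3, 5.2]
gripper_width: 37.8
gripper_force: 35.0
time_s: 60.58
ee_pos: [687.4, 43.7, 302.4]
ee_rot: [-179.9, -0.2, 122.8]
force: [0.0, 1.1, -2.7]
gripper_width: 37.7
gripper_force: 35.0
turn z -0.1  shift 287.4 -176.3 2.4
```

```bash
python3 -m crank '1 20 -12 0 0 0 0;1 34 -21 0 0 0 0;1 34 -21 0 0 0 0;1 34 -21 0 0 0 0;1 34 -21 0 0 0 0;1 34 -21 0 0 0 0;1 34 -21 0 0 0 0;1 34 -21 0 0 0 0;1 30 -18 0 0 0 0;1 0 0 0 0 0 0'
python3 -m crank '1 0 0 0 0 0 0;1 0 0 0 0 0 0'
python3 - <<'E'
from h import *
go((383.5,190.4,160),122.9)
E
```

```text
time_s: 61.82
ee_pos: [380.7, 189.6, 304.2]
ee_rot: [-180.0, -0.2, 122.9]
force: [0.4, -0.7, -3.2]
gripper_width: 38.0
gripper_force: 35.0
time_s: 62.08
ee_pos: [383.5, 188.9, 303.8]
ee_rot: [-180.0, -0.2, 122.8]
force: [0.2, -1.2, -1.8]
gripper_width: 38.0
gripper_force: 35.0
turn z -0.1  shift 1.3 0.8 143.8
```

```bash
python3 -m crank '1 1 0.5 40 0 0 0;1 0 0 45 0 0 0;1 0 0 35 0 0 0;1 0 0 18 0 0 0;1 0 0 0 0 0 0;1 0 0 0 0 0 0'
python3 - <<'E'
from h import *
for i in range(2): env.state()
s=env.state();print(s["ee_pos"]);go((383.5,190.4,126),122.9)
im=grab_frame("top");h=cv2.cvtColor(im,cv2.COLOR_BGR2HSV);mm=cv2.inRange(h,(3,110,60),(14,255,170));M=np.zeros_like(mm);M[200:310,130:260]=mm[200:310,130:260]
print(rect(cv2.morphologyEx(M,cv2.MORPH_CLOSE,np.ones((5,5),np.uint8)),"top",171)[1])
c=np.hstack([cv2.resize(im[190:310,130:260],(390,360)),cv2.resize(grab_frame("side")[140:260,120:250],(390,360))]);cv2.imwrite("pics/low.png",c)
E
```

```text
time_s: 62.82
ee_pos: [383.4, 190.8, 166.6]
ee_rot: [179.9, -0.2, 122.9]
force: [0.5, 0.3, -1.9]
gripper_width: 37.3
gripper_force: 35.0
[383.42262593 190.7722155  166.64910063]
turn z -0.0  shift -0.4 -0.1 40.6
[[386.25104  152.72221 ]
 [456.78864   42.456577]
 [490.3031    63.895966]
 [419.7655   174.1616  ]]
```

View pics/low.png

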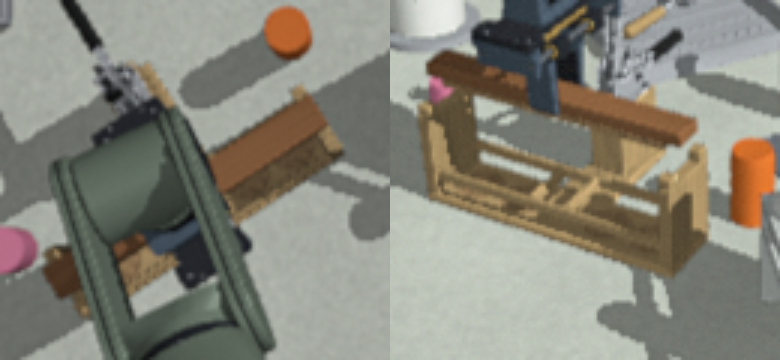

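The bar is level and aligned over the notches, its end corners within 2 mm of home. Now lower it.

```bash
python3 -m crank '1 0 0 15 0 0 0;1 0 0 8 0 0 0;1 0 0 6 0 0 0;1 0 0 4 0 0 0;1 0 0 2 0 0 0;1 0 0 1.5 0 0 0;1 0 0 0 0 0 0'
python3 -m crank '1 0 0 1.5 0 0 0;1 0 0 1 0 0 0;1 0 0 0 0 0 0'
python3 -m crank '1 0 0 1 0 0 0;1 0 0 0 0 0 0'
```

```text
time_s: 63.8
ee_pos: [382.3, 190.8, 129.5]
ee_rot: [180.0, -0.2, 122.9]
force: [-0.1, 0.3, -2.6]
gripper_width: 37.9
gripper_force: 35.0
time_s: 64.18
ee_pos: [382.2, 190.7, 126.9]
ee_rot: [-180.0, -0.2, 122.9]
force: [0.6, -0.4, -2.0]
gripper_width: 37.8
gripper_force: 35.0
time_s: 64.42
ee_pos: [382.4, 190.8, 126.1]
ee_rot: [180.0, -0.2, 122.9]
force: [-0.4, -0.1, 0.4]
gripper_width: 37.9
gripper_force: 35.0
```

```bash
python3 -m crank '1 0 0 0.5 0 0 0;-0.3 0 0 0 0 0 0;-0.3 0 0 0 0 0 0;-0.3 0 0 0 0 0 0;-0.3 0 0 0 0 0 0;-0.3 0 0 -10 0 0 0;-0.3 0 0 -40 0 0 0;-0.3 0 0 -50 0 0 0;-0.3 0 0 -50 0 0 0;-0.3 0 0 -40 0 0 0'
python3 - <<'E'
from h import *
# to above open grip: rack x 236, y0 ; tool yaw 212.9
go(place(RACK,[[236,0,320]])[0],122.9)
im=grab_frame("top");h=cv2.cvtColor(im,cv2.COLOR_BGR2HSV);mm=cv2.inRange(h,(3,110,60),(14,255,170));M=np.zeros_like(mm);M[200:310,130:260]=mm[200:310,130:260]
print(rect(cv2.morphologyEx(M,cv2.MORPH_CLOSE,np.ones((5,5),np.uint8)),"top",132)[1])
E
```

```text
time_s: 65.68
ee_pos: [382.8, 190.3, 318.4]
ee_rot: [179.8, -0.2, 122.9]
force: [-0.4, 0.4, 0.6]
gripper_width: 59.5
gripper_force: 0.0
turn z 0.0  shift -1.2 235.9 -1.6
[[375.495   167.98047]
 [455.84668  42.66829]
 [489.23346  64.07628]
 [408.88177 189.38846]]
```

```bash
python3 -m crank '-0.3 0 36 0 0 0 0;-0.6 0 40 0 0 0 0;-0.6 0 40 0 0 0 0;-0.6 0 40 0 0 0 0;-0.6 0 40 0 0 0 0;-0.6 0 40 0 0 0 0;-0.6 0 0 0 0 0 0'
python3 -m crank '-0.6 0 0 0 0 0 -10;-0.6 0 0 0 0 0 -10;-0.6 0 0 0 0 0 -10;-0.6 0 0 0 0 0 -10;-0.6 0 0 0 0 0 -10;-0.6 0 0 0 0 0 -10;-0.6 0 0 0 0 0 -10;-0.6 0 0 0 0 0 -10;-0.6 0 0 0 0 0 -10;-0.6 0 0 0 0 0 0' 15
python3 - <<'E'
from h import *
go(place(RACK,[[236,0,112]])[0],212.9)
im=grab_frame("top");grab_frame("side");print([(round(d['p'],2),np.round(d['point'])) for d in models.search_frame("bar_center","side")][:2],[(round(d['p'],2),np.round(d['point'])) for d in models.search_frame("clamp_grip","side")][:2])
print(place(RACK,[[236,0,120]]))
E
```

```text
time_s: 66.6
ee_pos: [582.2, 319.5, 313.7]
ee_rot: [-179.9, -0.2, 122.9]
force: [-0.7, -0.5, -0.3]
gripper_width: 73.2
gripper_force: 0.0
time_s: 67.85
ee_pos: [579.9, 318.0, 316.1]
ee_rot: [179.8, 0.0, -147.2]
force: [-0.9, 0.2, 0.2]
gripper_width: 73.1
gripper_force: 0.0
turn z -0.1  shift -0.9 -1.3 204.1
[(0.61, array([379., 177., 133.])), (0.35, array([ 742., -228.,  112.]))] []
[[581.45028803 317.38917019 120.        ]]
```

Bar still home. Descend and grip the handle.

```bash
python3 -m crank '-0.6 0 -1 45 0 0 0;-0.6 -1 0 50 0 0 0;-0.6 0 0 45 0 0 0;-0.6 0 0 35 0 0 0;-0.6 0 0 20 0 0 0;-0.6 0 0 9 0 0 0;-0.6 0 0 0 0 0 0'
python3 -m crank '1 0 0 0 0 0 0;1 0 0 0 0 0 0;1 0 0 0 0 0 0;1 0 0 0 0 0 0;1 0 0 0 0 0 0;1 0 0 0 0 0 0;1 0 0 0 0 0 0;1 0 0 0 0 0 0;1 0 0 0 0 0 0' 18
```

```text
time_s: 68.92
ee_pos: [581.7, 318.8, 111.4]
ee_rot: [179.8, -0.0, -147.1]
force: [0.2, -0.2, -0.2]
gripper_width: 72.7
gripper_force: 0.0
time_s: 70.05
ee_pos: [582.2, 318.1, 111.4]
ee_rot: [179.9, -0.0, -147.1]
force: [2.1, -4.4, -0.4]
gripper_width: 16.4
gripper_force: 18.0
```

```bash
python3 -m crank '1 0.3 0 -7.7 0 0 0;1 1 0 -7.6 0 0 0;1 1.7 0 -7.5 0 0 0;1 2.3 0 -7.3 0 0 0;1 3 0 -7.1 0 0 0;1 3.5 0 -6.8 0 0 0;1 4.2 0 -6.5 0 0 0;1 4.6 0 -6.1 0 0 0;1 5.2 0 -5.6 0 0 0;1 5.6 0 -5.2 0 0 0'
python3 -m crank '1 6.1 0 -4.7 0 0 0;1 6.5 0 -4.1 0 0 0;1 6.8 0 -3.5 0 0 0;1 7.1 0 -3 0 0 0;1 7.3 0 -2.3 0 0 0;1 7.5 0 -1.7 0 0 0;1 0 0 0 0 0 0'
python3 - <<'E'
from h import *
s=env.state();go(place(RACK,[[142,0,200]])[0],212.9);print(tool(s["force"]))
E
```

```text
time_s: 71.3
ee_pos: [556.7, 301.5, 178.8]
ee_rot: [179.9, 0.2, -147.1]
force: [4.3, -1.4, -3.1]
gripper_width: 16.6
gripper_force: 18.0
time_s: 72.18
ee_pos: [523.1, 279.7, 200.2]
ee_rot: [179.9, 0.4, -147.1]
force: [5.2, -2.5, 5.1]
gripper_width: 16.6
gripper_force: 18.0
turn z 0.0  shift 24.5 -0.0 0.2
[-3.1 -4.9 -5. ]
```

```bash
python3 -m crank '1 6 0 -0.5 0 0 0;1 6 0 -0.3 0 0 0;1 5 0 0 0 0 0;1 4 0 0 0 0 0;1 3.5 0 0 0 0 0;1 2 0 0 0 0 0;1 0 0 0 0 0 0'
python3 - <<'E'
from h import *
s=env.state();go(place(RACK,[[142,0,200]])[0],212.9);print(tool(s["force"]))
E
```

```text
time_s: 73.05
ee_pos: [502.3, 266.2, 202.4]
ee_rot: [179.9, 0.7, -147.1]
force: [6.2, -1.8, 9.1]
gripper_width: 16.7
gripper_force: 18.0
turn z 0.0  shift -0.2 -0.0 2.4
[-4.3 -4.9 -9.1]
```

```bash
python3 -m crank '1 1.5 0 0.5 0 0 0;1 1.5 0 0.5 0 0 0;1 0 0 0 0 0 0'
python3 -m crank '-0.6 0 0 0 0 0 0;-0.6 0 0 0 0 0 0;-0.6 0 0 0 0 0 0;-0.6 0 0 0 0 0 0;-0.6 0 0 0 0 0 0;-0.6 0 0 -10 0 0 0;-0.6 0 0 -40 0 0 0;-0.6 0 0 -50 0 0 0;-0.6 0 0 0 0 0 0'
python3 -m crank '-0.6 10 -50 0 0 0 0;-0.6 10 50 0 0 0 0'
python3 - <<'E'
from h import *
for c in("side","top"):
    im=grab_frame(c)
    for n in("bar_center","clamp_grip","tumbler1_center","candle_center"):print(c,n,[(round(d['p'],2),np.round(d['point'])) for d in models.search_frame(n,c)][:4])
    if c=="side":cv2.imwrite("pics/fin.png",cv2.resize(im[120:320,110:350],(720,600)))
E
```

```text
time_s: 73.42
ee_pos: [500.5, 265.0, 202.3]
ee_rot: [179.9, 0.8, -147.1]
force: [5.0, -1.6, 12.0]
gripper_width: 16.8
gripper_force: 18.0
time_s: 74.55
ee_pos: [498.2, 263.6, 303.1]
ee_rot: [179.9, 0.6, -147.1]
force: [-0.1, 0.2, -0.4]
gripper_width: 73.2
gripper_force: 0.0
time_s: 74.8
ee_pos: [482.8, 246.0, 296.9]
ee_rot: [179.9, -0.1, -147.8]
force: [-0.4, 1.3, -0.2]
gripper_width: 73.1
gripper_force: 0.0
side bar_center [(0.82, array([380., 173., 133.]))]
side clamp_grip [(0.61, array([510., 266., 174.])), (0.34, array([ 742., -226.,  107.])), (0.3, array([409., 218.,  44.]))]
side tumbler1_center [(0.84, array([563.,  78.,  63.])), (0.61, array([ 442., -333.,  163.])), (0.32, array([405., 212.,  42.])), (0.21, array([733., 247.,  80.]))]
side candle_center [(0.56, array([ 518., -119.,  169.])), (0.53, array([738., 243.,  77.]))]
top bar_center [(0.76, array([427., 123., 133.])), (0.21, array([ 787., -103.,   69.]))]
top clamp_grip []
top tumbler1_center [(0.55, array([566.,  89.,  90.])), (0.53, array([ 458., -311.,  192.])), (0.39, array([435., 156.,  11.]))]
top candle_center [(0.79, array([528., -97., 197.]))]
```

View pics/fin.png

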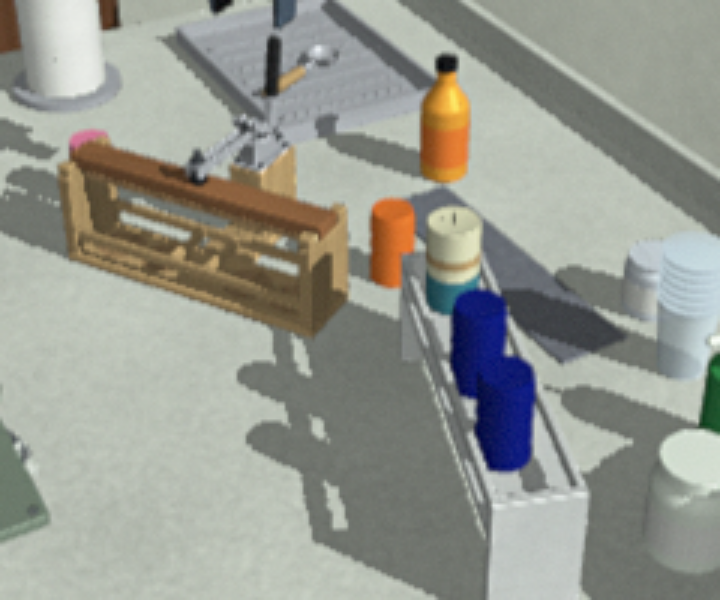

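The picture shows the clamp arm pressing on the bar at (198,165) with the handle upright at (272,65). Both glasses stand on the shelf at (478,340) and (505,415), and the candle stands at (453,255). Next, check the handle angle numerically.

```bash
python3 - <<'E'
from h import *
for f in(-4,1,5,10):
    a=np.radians(f);print(f,(proj("side",place(RACK,[[148+r*np.sin(a),0,120+r*np.cos(a)] for r in(45,120)]))-[110,120]).round(1)*3)
g=cv2.cvtColor(grab_frame("side"),cv2.COLOR_BGR2GRAY)[120:160,190:212]
m=g<60
ys,xs=np.nonzero(m)
for y in range(8,36,3): print(120+y,(xs[ys==y]+190.5).mean()*3-330 if (ys==y).any() else None, 3*y)
E
```

```text
-4 [[266.7  99. ]
 [261.6  42.9]]
1 [[268.5  97.5]
 [266.4  39.3]]
5 [[269.7  96.6]
 [270.3  36.6]]
10 [[271.5  95.7]
 [274.8  34.2]]
128 None 24
131 None 33
134 273.0 42
137 273.0 51
140 273.0 60
143 273.0 69
146 271.5 78
149 270.0 87
152 None 96
155 None 105
```

```bash
python3 - <<'E'
from h import *
for nm,I in(("then",cv2.resize(cv2.imread("pics/side0.png"),(512,384),interpolation=cv2.INTER_AREA)),("now",grab_frame("side"))):
    g=cv2.cvtColor(I,cv2.COLOR_BGR2GRAY)[125:165,186:216];w=np.clip(90-g.astype(float),0,None)
    print(nm,[(125+y,round((w[y]*np.arange(186,216)).sum()/w[y].sum(),1)) for y in range(0,36,2) if w[y].sum()>40])
E
```

```text
then [(135, np.float64(196.8)), (137, np.float64(196.6)), (139, np.float64(197.0)), (141, np.float64(197.2)), (143, np.float64(197.4)), (145, np.float64(197.5)), (147, np.float64(197.8)), (149, np.float64(197.5)), (151, np.float64(197.6)), (153, np.float64(196.5))]
now [(125, np.float64(201.3)), (127, np.float64(200.7)), (133, np.float64(200.7)), (135, np.float64(200.6)), (137, np.float64(200.4)), (139, np.float64(200.6)), (141, np.float64(200.4)), (143, np.float64(200.3)), (145, np.float64(200.3)), (147, np.float64(200.1)), (149, np.float64(199.5)), (151, np.float64(199.5))]
```

The handle leans about +10° now, against −4° at the start, so it slipped in the pads and is not past centre. I'll push it over with closed fingers from the far side.

```bash
python3 -m crank '1 0 0 -5 0 0 0;1 0 0 0 0 0 0;1 0 0 0 0 0 0;1 0 0 0 0 0 0' 20
python3 - <<'E'
from h import *
go(place(RACK,[[206,0,300]])[0],212.9)
E
```

```text
time_s: 75.9
ee_pos: [479.5, 251.8, 302.8]
ee_rot: [179.8, -0.0, -147.1]
force: [-0.6, -0.1, -0.3]
gripper_width: 35.9
gripper_force: 0.0
turn z 0.0  shift -91.2 -0.3 2.8
```

```bash
python3 -m crank '1 -30 0 0 0 0 0;1 -31 0 0 0 0 0;1 -30 0 0 0 0 0;1 0 0 30 0 0 0;1 0 0 40 0 0 0;1 0 0 30 0 0 0;1 0 0 0 0 0 0'
python3 - <<'E'
from h import *
s=env.state();print(place((0,0,-32.9),[[s["ee_pos"][0]-383.3,s["ee_pos"][1]-189.2,s["ee_pos"][2]]]),s["gripper_width"])
E
```

```text
time_s: 76.78
ee_pos: [554.4, 300.9, 200.3]
ee_rot: [179.8, -0.3, -147.1]
force: [-0.0, 0.2, -0.0]
gripper_width: 0.5
gripper_force: 0.0
[[204.30708565   0.84872843 200.26856136]] 0.48193260482000133
```

```bash
python3 -m crank '1 8 0 0 0 0 0;1 5 0 0 0 0 0;1 4 0 0 0 0 0;1 4 0 0 0 0 0;1 3 0 0 0 0 0;1 3 0 0 0 0 0;1 0 0 0 0 0 0'
python3 -m crank '1 3 0 0 0 0 0;1 2 0 0 0 0 0;1 2 0 0 0 0 0;1 0 0 0 0 0 0'
python3 - <<'E'
from h import *
s=env.state();print(place((0,0,-32.9),[[s["ee_pos"][0]-383.3,s["ee_pos"][1]-189.2,s["ee_pos"][2]]]),tool(s["force"]))
E
```

```text
time_s: 77.65
ee_pos: [532.7, 286.7, 202.8]
ee_rot: [179.8, -0.0, -147.1]
force: [-0.1, 0.9, -0.3]
gripper_width: 0.3
gripper_force: 0.0
time_s: 78.15
ee_pos: [526.9, 283.0, 202.9]
ee_rot: [179.8, -0.0, -147.1]
force: [-0.3, 0.2, -0.1]
gripper_width: 0.6
gripper_force: 0.0
[[171.53856248   0.70218181 202.85605673]] [0.1 0.3 0.1]
```

```bash
python3 -m crank '1 2 0 0 0 0 0;1 2 0 0 0 0 0;1 0 0 0 0 0 0'
python3 -m crank '1 2 0 0 0 0 0;1 0 0 0 0 0 0'
python3 -m crank '1 2 0 0 0 0 0;1 0 0 0 0 0 0'
python3 - <<'E'
from h import *
I=grab_frame("side");g=cv2.cvtColor(I,cv2.COLOR_BGR2GRAY)[125:165,186:216];w=np.clip(90-g.astype(float),0,None)
print([(125+y,round((w[y]*np.arange(186,216)).sum()/w[y].sum(),1)) for y in range(0,36,2) if w[y].sum()>40])
s=env.state();print(place((0,0,-32.9),[[s["ee_pos"][0]-383.3,s["ee_pos"][1]-189.2,s["ee_pos"][2]]]),tool(s["force"]))
E
```

```text
time_s: 78.53
ee_pos: [523.7, 280.8, 202.9]
ee_rot: [179.8, -0.0, -147.1]
force: [0.2, -0.4, 0.2]
gripper_width: 0.5
gripper_force: 0.0
time_s: 78.78
ee_pos: [522.8, 280.3, 203.1]
ee_rot: [179.8, 0.1, -147.1]
force: [1.7, 2.1, -1.7]
gripper_width: 0.6
gripper_force: 1.2
time_s: 79.03
ee_pos: [522.5, 280.1, 203.3]
ee_rot: [179.8, 0.3, -147.1]
force: [5.5, 5.2, -2.2]
gripper_width: 0.5
gripper_force: 3.1
[(125, np.float64(201.0)), (127, np.float64(203.1)), (129, np.float64(202.1)), (131, np.float64(201.4)), (133, np.float64(200.6)), (135, np.float64(200.2)), (137, np.float64(199.2)), (139, np.float64(198.2)), (141, np.float64(198.1)), (143, np.float64(198.2)), (145, np.float64(197.8)), (147, np.float64(197.7)), (149, np.float64(197.5)), (151, np.float64(197.7)), (153, np.float64(197.1))]
[[166.18980692   0.66701583 203.30575395]] [-7.1 -0.5  3.6]
```

```bash
python3 -m crank '1 2 0 0 0 0 0;1 2 0 0 0 0 0;1 0 0 0 0 0 0'
python3 -m crank '1 -6 0 0 0 0 0;1 -15 0 0 0 0 0;1 -25 0 0 0 0 0;1 0 0 -40 0 0 0;1 0 0 -50 0 0 0;1 0 0 -40 0 0 0;1 0 0 0 0 0 0'
python3 - <<'E'
from h import *
I=grab_frame("side");g=cv2.cvtColor(I,cv2.COLOR_BGR2GRAY)[125:165,186:216];w=np.clip(90-g.astype(float),0,None)
print([(125+y,round((w[y]*np.arange(186,216)).sum()/w[y].sum(),1)) for y in range(0,36,2) if w[y].sum()>40])
im=grab_frame("top");h=cv2.cvtColor(im,cv2.COLOR_BGR2HSV);mm=cv2.inRange(h,(3,110,60),(14,255,170));M=np.zeros_like(mm);M[200:310,130:260]=mm[200:310,130:260]
print(rect(cv2.morphologyEx(M,cv2.MORPH_CLOSE,np.ones((9,9),np.uint8)),"top",132)[1])
h=cv2.cvtColor(I,cv2.COLOR_BGR2HSV);m=cv2.inRange(h,(108,120,30),(132,255,255));n,l,s,c=cv2.connectedComponentsWithStats(m);print(s[1:][s[1:,4]>50])
E
```

```text
time_s: 79.45
ee_pos: [522.1, 279.8, 203.6]
ee_rot: [179.8, 0.8, -147.1]
force: [11.3, 8.3, -6.5]
gripper_width: 0.7
gripper_force: 6.7
time_s: 80.32
ee_pos: [557.1, 301.8, 336.8]
ee_rot: [179.8, 0.4, -147.1]
force: [-0.1, 0.4, -0.4]
gripper_width: 0.2
gripper_force: 0.0
[(135, np.float64(196.8)), (137, np.float64(196.6)), (139, np.float64(197.0)), (141, np.float64(197.3)), (143, np.float64(197.3)), (145, np.float64(197.4)), (147, np.float64(197.7)), (149, np.float64(197.7)), (151, np.float64(197.7)), (153, np.float64(197.1))]
[[354.55103 199.88301]
 [455.8498   42.63339]
 [489.36646  64.22453]
 [388.0677  221.47415]]
[[ 260  216   29   61 1118]]
```

The handle now matches its starting clamped position to 0.2 px, the bar is home, and both glasses are standing.

```bash
python3 -c "
from workcell import env
print(env.job_done())"
```

```text
the job is handed in; nothing more can be done
None
```

The job is handed in: both glasses (only two were in the rack) stand mouth down on the shelf beside the candle, and the bar is home in the empty rack with the clamp locked shut on it. The first glass was not set down gently: my release opened too little, so it was dragged up, dropped and tipped over on the shelf before I stood it up again.

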